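# Swivel the clamped work to the 45-degree line and lock the table

### The job

Set the small swivel table on the bench to 45 degrees for a skew hole: with the fingertips push its clamp lever all the way outward, away from the table, to release it before the table is turned, then push the end of the strapped-down pine block round until the arrow mark on the turning plate lines up with the 45-degree line, the long line in the middle of the 0 to 90 scale. Take the fingers off the block and push the clamp lever back in, fully home, so that the table is locked on that line. Push gently, with nothing gripped between the fingers, and leave the loose tools round it where they lie.

Things in the scene. Friction and masses are not known exactly. Their poses are not given: they have to be found in the camera images.
- swivel_base: Swivel table for drilling, bolted to the bench (fixed). Grey round cast base, 196 mm across its shoulder at z = 52 mm; three lugs 12 mm high reach 117 mm from the axis. Origin: on the bench, under the turning axis. Own x points to its back, -x to its front (the robot), y to its left, z up.
- table_axis (a point): Point on the turning axis in the top of the steel turning plate, z = 68 mm. The plate is 132 mm across, with a flange of 163 mm at z = 58 mm round its foot that carries the arrow mark.
- turntable (a joint): Angle of the turning plate, rad: 0 with its arrow at the 0 line, 0.785 at the 45 line, 1.571 at the 90 line; grows anticlockwise seen from above. Starts clamped, between -0.70 and 0.35. Released, it turns with about 0.14 N m of friction (3 N at the end of the block) and stays where it is left; clamped, the brake holds about 1.2 N m (25 N there).
- workpiece: Pine block 45 x 110 x 36 mm fixed on the turning plate, z = 68 to 104 mm; it cannot be lifted. Origin: centre of its underside, on the turning axis. Own y is its long direction, its +y end the one near the robot. At turntable 0 its x points along the base's +y and its y along the base's -x.
- strap (a point): Middle of the steel strap across the block, z = 114 mm: 22 mm wide (along the block's own y), 98 mm long, held by two studs at own x = +-36 mm, y = 0, the highest parts, z = 128 mm. Beyond the strap 40 mm of the block is bare at each end, on both long sides, to be pushed.
- line_45 (a point): Inner end of the 45 line, 83 mm from the axis straight along the base's own +y, z = 53 mm. The bright scale on the base's left shoulder has lines every 5 degrees, a little longer every 15, and three long thick ones (14 mm): 0 (towards the back), 45 (middle) and 90 (towards the front), each 45 degrees from the next.
- index_mark (a point): Tip of the arrow mark (black line 14 mm long with a head 10 mm wide) at the rim of the turning plate, 81 mm from the axis, z = 58 mm. It turns with the plate.
- clamp_lever (a joint): Angle of the clamp lever, rad: 0 clamped (home, on its stop), 1.05 released (on its stop). It swings level about an upright pivot at the front of the base; it opens anticlockwise seen from above, the knob moving away from the table. Its cam presses a brass shoe on the plate's rim, which comes free at about 0.5. It takes 2 to 7 N at the knob and stays where it is left.
- clamp_knob (a point): Centre of the black ball, 23 mm across, at the end of the clamp lever, 74 mm from the pivot, z = 66 mm; the lever is a round 10 mm bar that rises to it from the pivot. Clamped, the ball is 20 mm clear of the base's shoulder. Fingertips at z = 56 mm pass over the shoulder and still meet the ball from either side.
- clamp_pivot (a point): Pivot of the clamp lever, on a boss 28 mm across, 118 mm from the turning axis, z = 40 mm.
- marker: felt marker pen, white with a red cap, 17x135x16 mm, lying loose at the front left of the swivel table; leave it alone
- tape_measure: yellow pocket tape measure, 34x127x60 mm, standing loose to the left of the swivel table; leave it alone
- spanner_3: steel combination spanner, 170x28x6 mm, lying loose in front of the swivel table, near the bench's front edge; leave it alone
- calliper: steel vernier calliper, 81x230x8 mm, lying loose at the front, right of the swivel table; leave it alone
- hex_keys: set of hex keys in an orange holder, 118x60x28 mm, lying loose at the front right, before the tool case; leave it alone

How it is judged:
On the way, in this order (a step that is already met when the one before it is completed fails the run):
1. the clamp lever is swung out to release the table, which has not been turned yet (value of joint clamp_lever above 0.6 rad and distance of index_mark from where it was at the start of the episode below 0.006 m), for 0.2 s.
2. the arrow mark stands at the 45 line, the clamp still released and the fingers off the block (value of joint turntable between 0.7554 and 0.8154 rad and value of joint clamp_lever above 0.6 rad and contact force between anything else and workpiece below 0.1 N), for 0.2 s.
At the end, for the whole second after the job is handed in: the turntable reads 0.785 rad (45 degrees) within 0.03 rad and is at rest, with the clamp lever home (below 0.1 rad) (value of joint turntable between 0.7554 and 0.8154 rad and value of joint clamp_lever below 0.1 rad and velocity of joint turntable between -0.05 and 0.05 rad/s); the robot touches nothing.
It fails at once if the pine block is taken between the fingers (x of the grasp point in the frame of workpiece between -0.018 and 0.018 m and y of the grasp point in the frame of workpiece between -0.052 and 0.052 m and z of the grasp point in the frame of workpiece between 0 and 0.05 m).
It fails at once if the lever's knob is taken between the fingers (distance between the grasp point and clamp_knob below 0.013 m).
It fails at once if the block is gripped or rammed (more than 40 N) (contact force between the fingers and workpiece above 40 N).
It fails at once if a loose tool lying round the work is moved by more than 25 mm or lifted (distance of any of marker, tape_measure, spanner_3, calliper, hex_keys from where it was at the start of the episode above 0.025 m).
It also fails if it takes over 67 s, if anything falls off the work surface, if the arm or the gripper's body presses on something with over 40 N, if the wrist force passes 120 N, or if a joint passes its speed limit or range.

### The arm

A 7-joint arm with a two-finger parallel gripper is mounted at the origin on a cart in front of the work surface, level with it; the furniture and walls round the work are solid. World frame = base frame: x ahead of the robot, y to its left, z up, the work surface at z = 0. Lengths are in m, angles in rad, forces in N, time in s.
With the tool pointing down it reaches from about 0.4 to 0.875 m from the base axis. Payload 6.5 kg.
Tool frame: the origin (TCP) lies on the mounting face of the last link; the fingertips stand 166 mm ahead of it and the grasp point (between the pads) lies 147 mm ahead of it; z points along the fingers, y is the direction in which the jaws open and shut (so a half turn about z gives the same grasp; the last joint's range is limited). The gripper opens to 88 mm and grips with 3 to 60 N. Pads are 18 mm wide; open, the fingers measure 123 mm over their backs; the gripper's body (75 mm by 187 mm) begins 45 mm behind the grasp point.
Start: joints at [1.164, 0.536, -0.004, 1.538, 0.003, 1.067, -0.071], TCP at [0.217, -0.613, 0.405] pointing down, gripper open.
Joint ranges: [-2.7, 2.7], [-0.37, 2.16], [-1.27, 1.26], [0.24, 2.4], [-1.31, 4.45], [0.19, 1.91], [-2.76, 2.76]. Speed limits (rad/s): [2.39, 2.39, 3.14, 3.14, 3.14, 3.14, 3.14].

### API

Orientations are given as a unit quaternion [x, y, z, w].
In Python, from rig import * gives the robot as it stands.
- The arm moves only by the tool play_rows, never from a script. Its argument "targets" is a list of rows, each a list of 2 entries, a list of its own where there are three numbers: the shift along the tool's x, y, z in cm, then the turn, a rotation vector about the tool's x, y, z in degrees. In form: [[[tx, ty, tz], [rx, ry, rz]], ...]. A call has 1 to 10 rows; each row is the pose to reach, as a shift and turn from the pose commanded when the call began, along the tool's axes at that moment; what a row does not reach only later rows make up. A row lasts 1/8 s, in which the tool goes at most 62.5 mm and 10.7 degrees, less where a joint would pass 70% of its speed; a pose out of reach is approached as far as the arm can. A call with a gripper value outside its range is refused whole. "jaw" is the opening, from 0 (shut) to 1 (fully open), set as the call begins (left out, the last holds). The fingers move at their own pace and stop on an object; "grip_force" is the grip in N (left out, the last holds). Time passes only in rows, so rows that repeat a pose let the fingers close. It gives the time, the measured TCP pose, the force and the opening at its end, in the units of the state.
- observe(): the state, without advancing time (a new reading comes with each control period).
- snapshot(name): name is "scene" or "top" or "wrist"; returns the picture (400x640x3 uint8, red, green, blue); there is no depth.
- get_calibration(name): a dict with "fx", "fy", "cx", "cy" (pixels), "dist" ([k1, k2, p1, p2, k3] as OpenCV has them; the pictures are not rectified), "R" (3x3) and "t" (3): a world point X has camera coordinates R X + t. Camera axes: x right, y down, z forward; pixel columns grow to the right and rows downward; lengths in m; the calibration is good to about 2 mm. A picture is of the moment at which its call begins: read the wrist's pose just before it. get_calibration takes no time and is no camera call; for the wrist camera it gives the pose at the moment of the call.
- job_done(): hands the job in, once; it reports no verdict.
Trained networks look in the newest picture that a camera, given by its name, has taken for a name from the list of things; names that differ only in an ending like _2 or _b are one class to them, and where a whole thing is asked for, a point or a joint stands for the part that bears it (a point fixed in the world has none). Each returns a list of dicts, best first, with "p" (0 to 1); they miss things now and then, are a little off and sometimes report something else, mostly with a low value. They report only what shows in the picture. A call takes as long as a camera call.
- cut_out(camera, query): "region" (400x640 bool, what is visible of it) and "bbox" ([centre column, centre row, width, height] in pixels, round what is visible of it).
The state is a dict: "t": time; "joint_positions": joint angles; "dq": joint speeds; "effort": joint torques, N m; "tcp_pos": TCP position; "orientation": TCP orientation; "contact_force": force on the tool from outside, world axes, zero at the start; "ft_torque": the same for the moment, N m; "finger_gap": opening from 0.0 (shut) to 1.0 (fully open).
Only numpy, scipy, OpenCV 4.12 (cv2) and the standard library are available. Lean on these libraries where they do the work, as an engineer would, in place of code of your own. Each camera call takes 0.05 s, during which the arm holds its last target.

## Working session

There is one attempt and no reset: what is moved stays moved. The work goes in short steps, Python scripts to look and compute and a tool call to move; the robot and the scene stay as the last step left them, time stands still between calls to the robot, and variables do not carry over. Pictures are saved under pics/ and viewed, and the job is handed in when it is done.

Besides the shell and the picture viewer there is one more tool, called after ">>>" as name(argument=value, ...), one argument or row to a line, values as JSON. play_rows: Moves the arm, as the interface text tells. Its arguments: {"type":"object","properties":{"targets":{"type":"array","items":{"type":"array"}},"jaw":{"type":"number"},"grip_force":{"type":"number"}},"required":["targets"]}

```bash
mkdir -p pics; ls
python3 - <<'E'
from rig import *
import cv2
print(observe())
for n in ["scene","top","wrist"]:
    im=snapshot(n); cv2.imwrite(f"pics/{n}0.png",im[:,:,::-1]); c=get_calibration(n); print(n,c)
for cam in ["top","scene"]:
  for q in ["swivel_base","workpiece","clamp_knob","index_mark","clamp_lever","strap"]:
    try:
        r=cut_out(cam,q); print(cam,q,[(d['p'],d['bbox']) for d in r[:2]])
    except Exception as e: print(q,e)
E
```

```text
pics
{'t': 0.0, 'joint_positions': array([ 1.16379979,  0.53718893, -0.00445009,  1.53886369,  0.0026    ,
        1.06729562, -0.07118684]), 'dq': array([ 0.00081946,  0.00062826,  0.00018582, -0.00060855,  0.00188082,
       -0.00221618,  0.00038498]), 'effort': array([-9.64440960e-05, -5.70972347e+01,  9.91313383e-01, -2.51600665e+01,
       -5.62219752e-02,  1.78801152e-02,  1.08017739e-04]), 'tcp_pos': array([ 0.21715482, -0.61230605,  0.40382764]), 'orientation': array([ 9.85508881e-01,  1.69621580e-01, -2.08347011e-04, -8.49729004e-04]), 'contact_force': array([ 0.36528145,  0.27147131, -0.48017413]), 'ft_torque': array([-0.01153583,  0.01947328,  0.02828679]), 'finger_gap': 1.0044705760790185}
scene {'fx': 468.16811299293425, 'fy': 468.16811299293425, 'cx': 327.60368454574444, 'cy': 203.44735001715944, 'dist': array([0.04886207, 0.        , 0.        , 0.        , 0.        ]), 'R': array([[-4.27929897e-01, -9.03811743e-01,  5.79640432e-04],
       [-5.09731200e-01,  2.40813943e-01, -8.25943550e-01],
       [ 7.46357895e-01, -3.53741399e-01, -5.63752530e-01]]), 't': array([0.
[... 882 characters left out ...]
0.32, [267.6, 182.6, 64.7, 73.4])]
top clamp_knob [(0.67, [285.6, 208.2, 23.9, 20.6])]
top index_mark [(0.9, [266.4, 176.8, 47.6, 49.6])]
top clamp_lever [(0.5, [287.8, 209.1, 24.6, 25.3]), (0.33, [389.9, 234.6, 63.4, 26.5])]
top strap [(0.57, [271.3, 176.2, 51.2, 48.9]), (0.43, [268.0, 182.8, 60.0, 73.5])]
scene swivel_base [(0.69, [261.1, 219.0, 81.1, 65.4]), (0.52, [460.8, 207.9, 40.4, 14.9])]
scene workpiece [(0.66, [254.4, 204.3, 21.9, 37.8])]
scene clamp_knob [(0.61, [290.6, 228.7, 22.1, 18.2]), (0.38, [261.2, 218.4, 78.6, 64.5])]
scene index_mark [(0.66, [255.8, 210.4, 65.3, 45.2])]
scene clamp_lever [(0.54, [290.5, 228.1, 16.7, 16.9])]
scene strap [(0.57, [256.5, 210.8, 64.7, 46.7])]
```

Run:
```python
import cv2
a=cv2.imread("pics/top0.png")[110:260,180:380]; cv2.imwrite("pics/topc.png",cv2.resize(a,None,fx=4,fy=4,interpolation=cv2.INTER_CUBIC))
a=cv2.imread("pics/scene0.png")[150:270,190:350]; cv2.imwrite("pics/scenec.png",cv2.resize(a,None,fx=5,fy=5,interpolation=cv2.INTER_CUBIC))
```

```text
(no output)
```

View pics/top0.png

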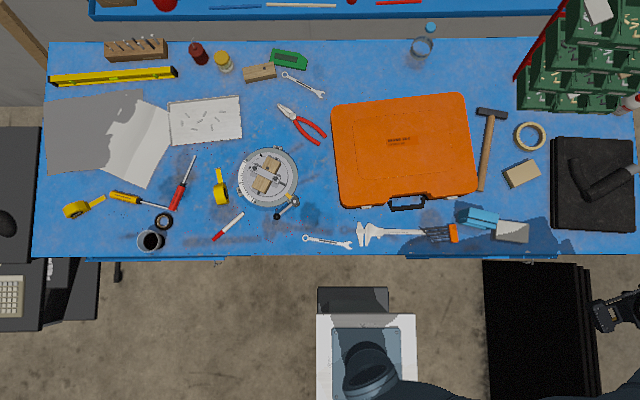

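View pics/scene0.png

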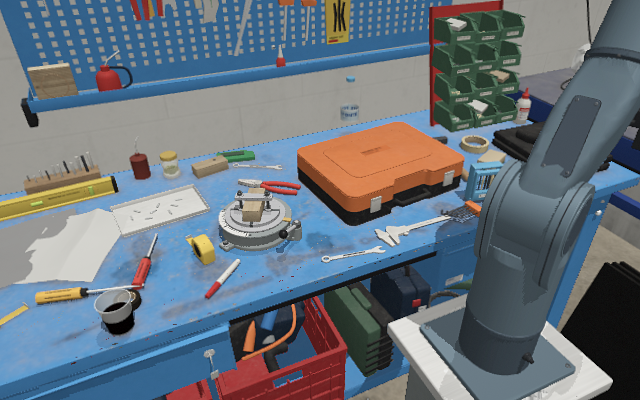

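```bash
echo
```

```text
(no output)
```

View pics/topc.png

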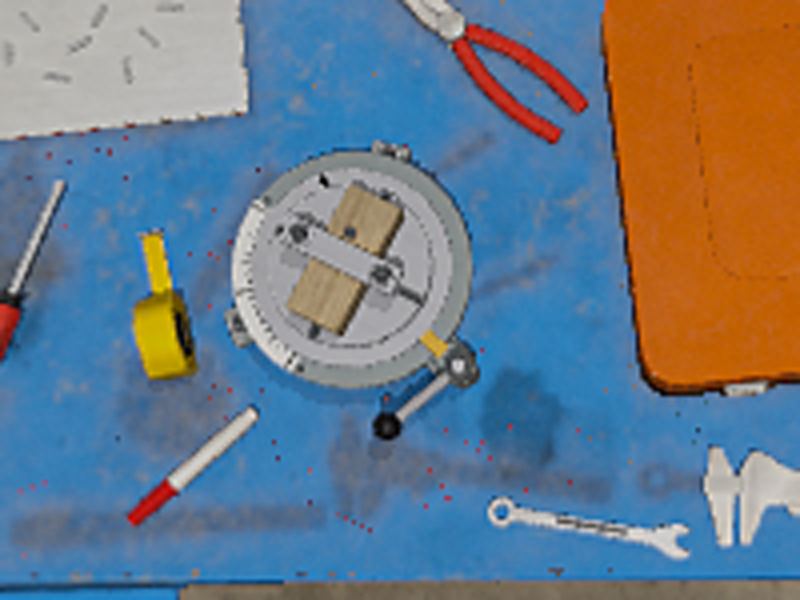

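View pics/scenec.png

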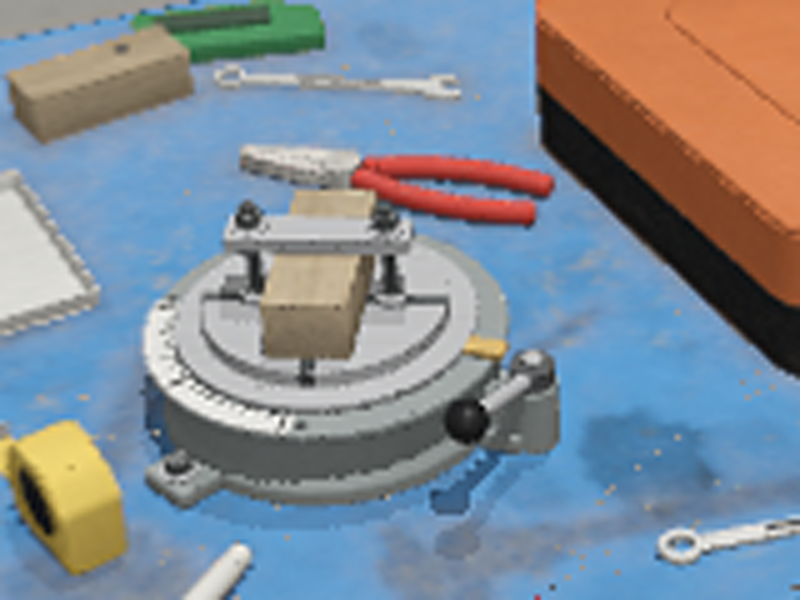

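View pics/wrist0.png

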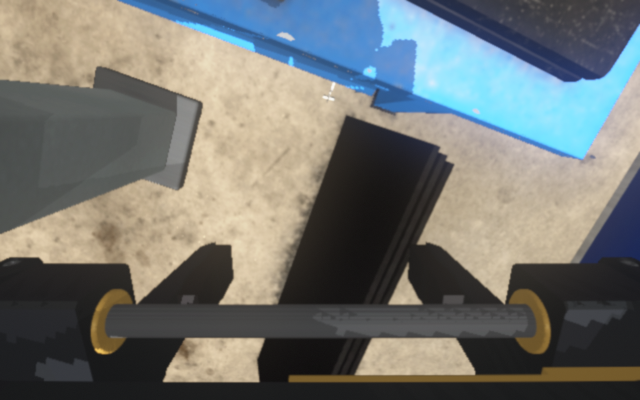

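The top view shows the table at (266,178), the arrow near crop pixel (323,181), just behind the 0 line. The scale is on the left, the clamp pivot at crop (460,362), and the knob at crop (386,425). Next I'll measure these.

```bash
cat > h.py <<'E'
from rig import *
import cv2, numpy as np
from scipy.optimize import least_squares
def bp(name,px,z,c=None):
    c=c or get_calibration(name)
    K=np.array([[c['fx'],0,c['cx']],[0,c['fy'],c['cy']],[0,0,1]])
    u=cv2.undistortPoints(np.array(px,float).reshape(-1,1,2),K,c['dist']).reshape(-1,2)
    d=np.c_[u,np.ones(len(u))]@c['R']; o=-c['R'].T@c['t']
    return o+d*((z-o[2])/d[:,2])[:,None]
def pj(name,X,c=None):
    c=c or get_calibration(name)
    K=np.array([[c['fx'],0,c['cx']],[0,c['fy'],c['cy']],[0,0,1]])
    return cv2.projectPoints(np.array(X,float).reshape(-1,3),cv2.Rodrigues(c['R'])[0],c['t'],K,c['dist'])[0].reshape(-1,2)
E
python3 - <<'E'
from h import *
P=lambda x,y:[180+(x-1.5)/4,110+(y-1.5)/4]
def w(l,x,y,z): print(l,bp("top",[P(x,y)],z)[0].round(4))
w("knob",386,425,.066); w("pivot",460,362,.06)
w("stud1",299,232,.128); w("stud2",382,274,.128)
w("arrow",323,181,.058)
w("L0",264,201,.053); w("L90",295,365,.053)
w("baseL",232,270,.052);w("baseR",471,262,.052);w("baseT",345,150,.052);w("baseB",345,386,.052)
for l,x,y in [("marker red",132,520),("marker top",255,410),("tape",165,335),("span",500,512),("span2",685,545),("calT",720,450),("calB",715,540)]: w(l,x,y,0.005)
w("blockA",289,302,.104);w("blockB",341,334,.104);w("blockC",404,210,.104);w("blockD",357,181,.104)
E
```

```text
knob [0.46   0.2778 0.066 ]
pivot [0.5105 0.2198 0.06  ]
stud1 [0.6039 0.3384 0.128 ]
stud2 [0.5708 0.2743 0.128 ]
arrow [0.6597 0.332  0.058 ]
L0 [0.6445 0.3807 0.053 ]
L90 [0.5098 0.3531 0.053 ]
baseL [0.5879 0.4058 0.052 ]
baseR [0.593  0.2119 0.052 ]
baseT [0.6868 0.3154 0.052 ]
baseB [0.4927 0.3128 0.052 ]
marker red [0.3882 0.4935 0.005 ]
marker top [0.4781 0.3943 0.005 ]
tape [0.5414 0.4707 0.005 ]
span [0.3927 0.1909 0.005 ]
span2 [0.365  0.0395 0.005 ]
calT [0.4425 0.0095 0.005 ]
calB [0.3689 0.0149 0.005 ]
blockA [0.5533 0.3495 0.104 ]
blockB [0.5279 0.3087 0.104 ]
blockC [0.6255 0.2606 0.104 ]
blockD [0.649  0.2977 0.104 ]
```

```bash
cat >> h.py <<'E'
from scipy.spatial.transform import Rotation as Ro
def rowsfor(wps):
    """wps: (x,y,ztip,yaw_deg of tool x); prints rows rel. to measured pose"""
    s=observe(); R0=Ro.from_quat(s['orientation']); p0=s['tcp_pos']
    x0=R0.as_matrix()[:,0]; print("yaw0",np.degrees(np.arctan2(x0[1],x0[0])).round(2),"tip",(p0+R0.as_matrix()[:,2]*.166).round(4),"t",s['t'],"F",s['contact_force'].round(2))
    for x,y,z,a in wps:
        a=np.radians(a); Rm=np.array([[np.cos(a),np.sin(a),0],[np.sin(a),-np.cos(a),0],[0,0,-1.]])
        p=np.array([x,y,z+.166]); d=R0.inv().apply(p-p0)*100
        r=(R0.inv()*Ro.from_matrix(Rm)).as_rotvec(degrees=True)
        print([d.round(2).tolist(),r.round(1).tolist()])
E
python3 - <<'E'
from h import *
rowsfor([(.34,-.45,.235,20),(.48,-.2,.235,27),(.54,0,.235,34),(.536,.26,.235,41)])
E
```

```text
yaw0 19.53 tip [ 0.2173 -0.6126  0.2387] t 0.75 F [-0.17  0.32 -0.79]
[[17.0, -11.22, 0.37], [0.0, 0.0, -0.5]]
[[38.55, -30.11, 0.37], [0.0, 0.0, -7.5]]
[[50.89, -46.95, 0.37], [0.0, 0.0, -14.5]]
[[59.21, -71.59, 0.37], [0.0, 0.0, -21.5]]
```

>>> play_rows(
  targets=[
    [[4, -3, 0.3], [0, 0, 0]],
    [[8, -6, 0.3], [0, 0, 0]],
    [[12, -9, 0.3], [0, 0, -1]],
    [[16, -12, 0.3], [0, 0, -2]],
    [[20, -15, 0.3], [0, 0, -3]],
    [[24, -18, 0.3], [0, 0, -4]],
    [[28, -21, 0.3], [0, 0, -5]],
    [[32, -25, 0.3], [0, 0, -6]],
    [[36, -29, 0.3], [0, 0, -7]],
    [[39, -33, 0.3], [0, 0, -8]],
  ],
  jaw=0,
)

```text
t: 2.0
tcp_pos: [0.4754, -0.1692, 0.402]
orientation: [0.971, 0.239, 0.001, 0.0]
contact_force: [0.0, 0.5, 0.4]
finger_gap: 0.004
```

Run:
```python
from h import *
print(observe()['joint_positions'].round(2))
rowsfor([(.54,0,.235,34),(.536,.26,.235,41)])
```

```text
[ 0.44  0.3  -0.23  1.91  0.08  0.94 -0.91]
yaw0 27.61 tip [ 0.4756 -0.1692  0.236 ] t 2.0 F [0.05 0.49 0.38]
[[13.56, -12.0, 0.11], [0.0, -0.1, -6.4]]
[[25.26, -35.23, 0.11], [0.0, -0.1, -13.4]]
```

>>> play_rows(
  targets=[
    [[4, -4, 0], [0, 0, -2]],
    [[8, -8, 0], [0, 0, -4]],
    [[12, -12, 0], [0, 0, -6]],
    [[15, -17, 0], [0, 0, -8]],
    [[18, -22, 0], [0, 0, -10]],
    [[21, -27, 0], [0, 0, -11]],
    [[23, -31, 0], [0, 0, -12]],
    [[25, -35, 0], [0, 0, -13]],
    [[25, -35, 0], [0, 0, -13.4]],
    [[25, -35, 0], [0, 0, -13.4]],
  ],
)

```text
t: 3.25
tcp_pos: [0.5347, 0.2539, 0.4015]
orientation: [0.937, 0.349, -0.0, 0.0]
contact_force: [0.5, -0.9, 0.4]
finger_gap: 0.002
```

Run:
```python
from h import *
print(observe()['joint_positions'].round(2))
rowsfor([])
c=get_calibration("wrist")
im=snapshot("wrist"); cv2.imwrite("pics/w1.png",cv2.resize(im[:,:,::-1],(800,500),interpolation=cv2.INTER_CUBIC)); cv2.imwrite("pics/w1raw.png",im[:,:,::-1])
np.save("w1c.npy",c,allow_pickle=True)
```

```text
[-0.22  0.47 -0.41  1.68  0.22  1.03 -1.55]
yaw0 40.89 tip [0.5346 0.2537 0.2355] t 3.25 F [ 0.46 -0.9   0.38]
```

View pics/w1.png

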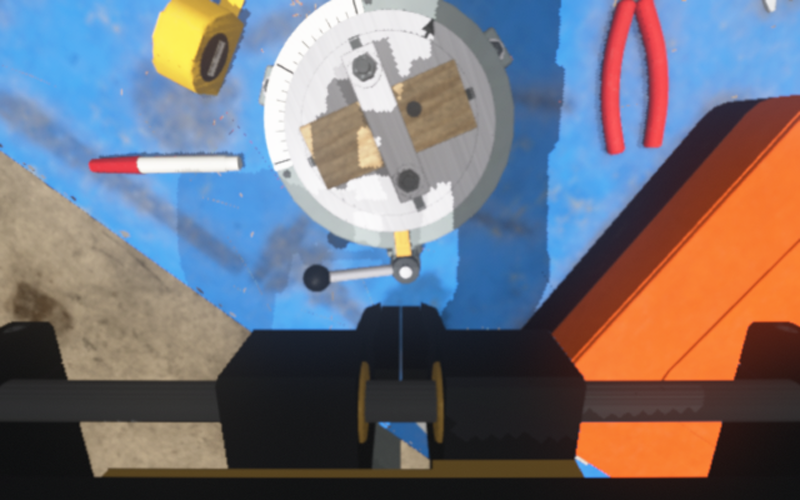

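Clear wrist view: arrow head near (430,25), 45 line near (285,70), 90 line near (282,164), 0 line near (355,5), knob (316,278), pivot (404,271).

Run:
```python
from h import *
c=np.load("w1c.npy",allow_pickle=True).item()
B=lambda x,y,z: bp("wrist",[[x*.8,y*.8]],z,c)[0]
for l,x,y,z in [("knob",316,278,.066),("pivot",404,271,.062),("stud1",364,66,.128),("stud2",408,180,.128),("baseL",264,120,.052),("baseR",514,120,.052),("baseB",388,249,.052),("45in",293,75,.053),("45out",276,65,.053),("90in",291,160,.053),("90out",274,165,.053),("0out",354,0,.053),("arrow",433,20,.058)]:
    print(l,B(x,y,z).round(4))
im=cv2.imread("pics/w1raw.png")[0:230,190:430]; cv2.imwrite("pics/w1c.png",cv2.resize(im,None,fx=2.6*1.25,fy=2.6,interpolation=cv2.INTER_CUBIC) if 0 else cv2.resize(im,None,fx=2.6,fy=2.6,interpolation=cv2.INTER_CUBIC))
```

```text
knob [0.4588 0.2785 0.066 ]
pivot [0.5104 0.2262 0.062 ]
stud1 [0.6061 0.3409 0.128 ]
stud2 [0.5737 0.2788 0.128 ]
baseL [0.5301 0.3877 0.052 ]
baseR [0.6575 0.2406 0.052 ]
baseB [0.5139 0.2472 0.052 ]
45in [0.571  0.3897 0.053 ]
45out [0.5682 0.4035 0.053 ]
90in [0.5196 0.3535 0.053 ]
90out [0.5076 0.3615 0.053 ]
0out [0.6397 0.3863 0.053 ]
arrow [0.6662 0.3342 0.058 ]
```

View pics/w1c.png

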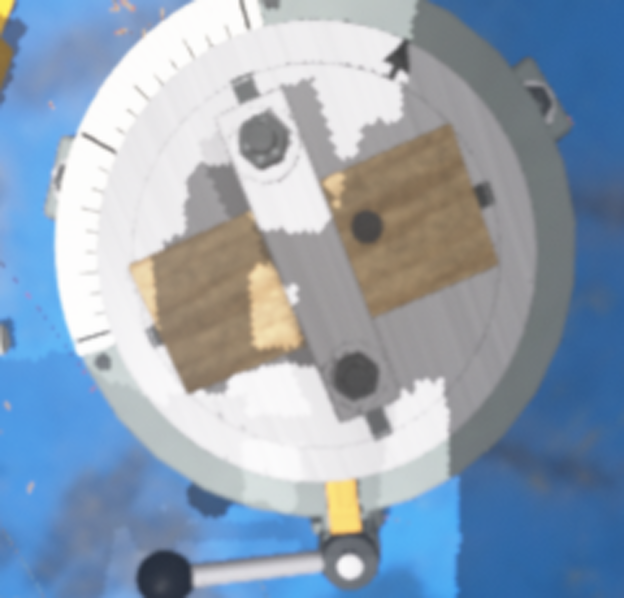

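Run:
```python
from h import *
rowsfor([(.477,.302,.235,44),(.477,.302,.056,44)])
```

```text
yaw0 40.81 tip [0.5348 0.253  0.2355] t 3.3 F [-0.15 -0.32  0.9 ]
[[-1.19, -7.47, 0.05], [0.1, 0.0, -3.2]]
[[-1.17, -7.49, 17.95], [0.1, 0.0, -3.2]]
```

>>> play_rows(
  targets=[
    [[-0.6, -4, 0], [0, 0, -2]],
    [[-1.2, -7.5, 0], [0, 0, -3.2]],
    [[-1.2, -7.5, 4], [0, 0, -3.2]],
    [[-1.2, -7.5, 8], [0, 0, -3.2]],
    [[-1.2, -7.5, 11], [0, 0, -3.2]],
    [[-1.2, -7.5, 14], [0, 0, -3.2]],
    [[-1.2, -7.5, 15], [0, 0, -3.2]],
    [[-1.2, -7.5, 15], [0, 0, -3.2]],
    [[-1.2, -7.5, 15], [0, 0, -3.2]],
  ],
)

```text
t: 4.42
tcp_pos: [0.4769, 0.3035, 0.2529]
orientation: [0.927, 0.375, 0.001, -0.0]
contact_force: [0.1, -0.4, 0.4]
finger_gap: 0.007
```

Run:
```python
from h import *
rowsfor([(.477,.302,.056,44)])
im=snapshot("wrist"); cv2.imwrite("pics/w2.png",im[:,:,::-1])
im=snapshot("scene")[150:270,190:350]; cv2.imwrite("pics/s2.png",cv2.resize(im[:,:,::-1],None,fx=4,fy=4,interpolation=cv2.INTER_CUBIC))
```

```text
yaw0 44.09 tip [0.4771 0.3037 0.0869] t 4.425 F [ 0.09 -0.42  0.44]
[[-0.1, 0.12, 3.09], [0.0, -0.1, 0.1]]
```

View pics/w2.png

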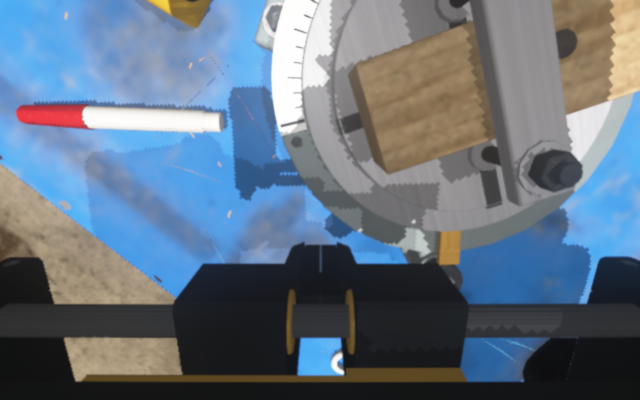

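View pics/s2.png

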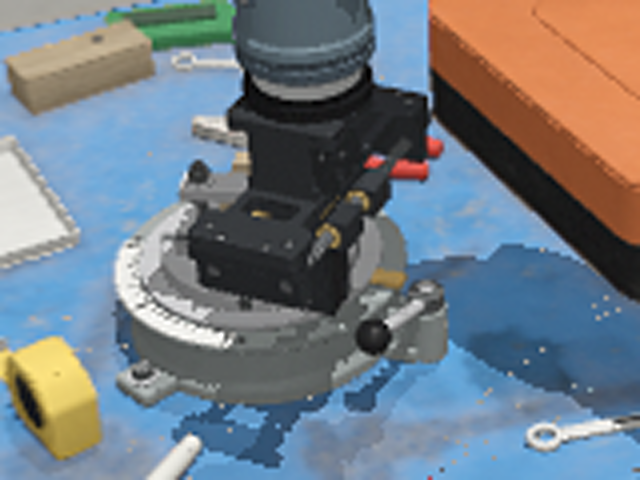

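```bash
cat >> h.py <<'E'
PIV=np.array([.5104,.2262]); AX=np.array([.590,.310]); H0=134.6
def lev(th,gap=.0205,r=.076,z=.056,side=1):
    a=np.radians(H0+th); u=np.array([np.cos(a),np.sin(a)]); n=np.array([-u[1],u[0]])
    p=PIV+r*u-side*gap*n
    return (p[0],p[1],z,H0+th-90)
E
python3 - <<'E'
from h import *
rowsfor([(.477,.302,.056,44)]+[lev(t) for t in (0,10,20,30,40,50,60,64)])
E
```

```text
yaw0 44.11 tip [0.477  0.3038 0.0868] t 4.525 F [-0.06 -0.38 -1.09]
[[-0.1, 0.14, 3.08], [0.0, -0.1, 0.1]]
[[-0.99, 0.29, 3.08], [0.0, -0.1, -0.5]]
[[-2.35, 0.06, 3.08], [0.0, -0.1, -10.5]]
[[-3.72, 0.07, 3.08], [0.0, -0.1, -20.5]]
[[-5.07, 0.32, 3.08], [0.1, -0.1, -30.5]]
[[-6.35, 0.79, 3.07], [0.1, -0.1, -40.5]]
[[-7.54, 1.49, 3.07], [0.1, -0.1, -50.5]]
[[-8.58, 2.38, 3.07], [0.1, -0.1, -60.5]]
[[-8.95, 2.78, 3.07], [0.1, -0.1, -64.5]]
```

>>> play_rows(
  targets=[
    [[0, 0.1, 1.5], [0, 0, 0]],
    [[0, 0.2, 3.1], [0, 0, 0]],
    [[-0.5, 0.2, 3.1], [0, 0, 0]],
    [[-1.0, 0.2, 3.1], [0, 0, 0]],
    [[-1.4, 0.2, 3.1], [0, 0, -3]],
    [[-1.8, 0.2, 3.1], [0, 0, -6]],
    [[-2.35, 0.1, 3.1], [0, 0, -10]],
  ],
)

```text
t: 5.4
tcp_pos: [0.4601, 0.2874, 0.2215]
orientation: [0.89, 0.456, 0.002, -0.001]
contact_force: [2.0, 2.8, -1.5]
finger_gap: 0.002
```

Run:
```python
from h import *
rowsfor([lev(t) for t in (10,20,30,40,50,60,64)])
im=snapshot("scene")[150:270,190:350]; cv2.imwrite("pics/s3.png",cv2.resize(im[:,:,::-1],None,fx=4,fy=4,interpolation=cv2.INTER_CUBIC))
```

```text
yaw0 54.29 tip [0.4604 0.2879 0.0555] t 5.4 F [ 2.01  2.83 -1.5 ]
[[-0.03, 0.05, -0.05], [-0.0, -0.2, -0.3]]
[[-1.38, -0.19, -0.06], [0.0, -0.2, -10.3]]
[[-2.75, -0.18, -0.06], [0.0, -0.2, -20.3]]
[[-4.1, 0.06, -0.07], [0.0, -0.2, -30.3]]
[[-5.39, 0.54, -0.07], [0.1, -0.2, -40.3]]
[[-6.57, 1.23, -0.08], [0.1, -0.2, -50.3]]
[[-7.01, 1.56, -0.08], [0.1, -0.2, -54.3]]
```

View pics/s3.png

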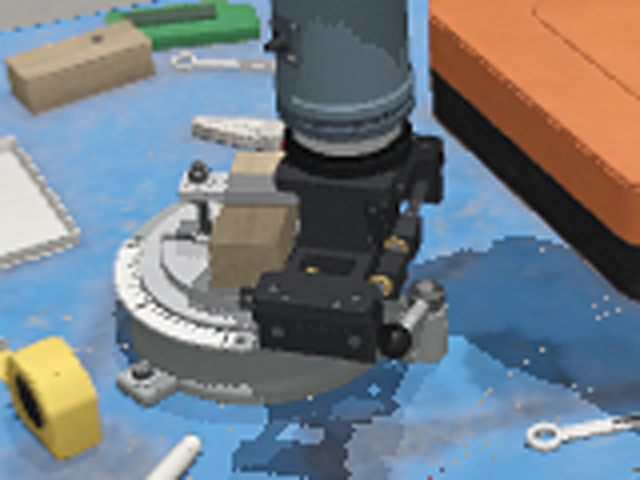

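Contact is about 3.5 N and the lever is starting to move. I'll continue along the arc.

>>> play_rows(
  targets=[
    [[-0.7, -0.1, 0], [0, 0, -5]],
    [[-1.4, -0.2, 0], [0, 0, -10]],
    [[-2.1, -0.2, 0], [0, 0, -15]],
    [[-2.75, -0.2, 0], [0, 0, -20]],
    [[-3.4, -0.1, 0], [0, 0, -25]],
    [[-4.1, 0, 0], [0, 0, -30]],
    [[-4.8, 0.3, 0], [0, 0, -35]],
    [[-5.4, 0.5, 0], [0, 0, -40]],
    [[-6.0, 0.9, 0], [0, 0, -45]],
  ],
)

```text
t: 6.58
tcp_pos: [0.4312, 0.2335, 0.2212]
orientation: [0.647, 0.762, 0.001, -0.001]
contact_force: [-3.4, 3.7, 1.5]
finger_gap: 0.003
```

Run:
```python
from h import *
rowsfor([lev(t) for t in (55,60,64)]+[lev(58,gap=.035)])
```

```text
yaw0 99.31 tip [0.4311 0.2338 0.0552] t 6.575 F [-3.45  3.69  1.45]
[[0.01, 0.09, -0.08], [-0.0, -0.1, -0.3]]
[[-0.66, -0.06, -0.08], [-0.0, -0.1, -5.3]]
[[-1.2, -0.13, -0.08], [-0.0, -0.1, -9.3]]
[[1.06, -0.09, -0.08], [-0.0, -0.1, -3.3]]
```

>>> play_rows(
  targets=[
    [[-0.4, 0, 0], [0, 0, -3]],
    [[-0.8, 0, 0], [0, 0, -6]],
    [[-1.2, -0.1, 0], [0, 0, -9]],
    [[-1.2, -0.1, 0], [0, 0, -9]],
  ],
)

```text
t: 7.08
tcp_pos: [0.4309, 0.2262, 0.2214]
orientation: [0.585, 0.811, 0.005, -0.004]
contact_force: [-5.9, 18.5, -7.6]
finger_gap: 0.004
```

Run:
```python
from h import *
rowsfor([lev(t) for t in (60,64)]+[lev(58,gap=.035)])
```

```text
yaw0 108.41 tip [0.4308 0.2283 0.0555] t 7.075 F [-5.87 18.5  -7.58]
[[0.04, 0.1, -0.06], [0.2, -0.7, 3.8]]
[[-0.49, -0.06, -0.06], [0.2, -0.7, -0.2]]
[[1.74, 0.34, -0.03], [0.2, -0.7, 5.8]]
```

>>> play_rows(
  targets=[
    [[0.7, 0, 0], [0, 0, 0]],
    [[1.6, 0.1, 0], [0, 0, 3]],
    [[2.2, 0.1, 0], [0, 0, 4]],
    [[2.3, 0.1, -4], [0, 0, 4]],
    [[2.3, 0.1, -8], [0, 0, 4]],
    [[2.3, 0.1, -12], [0, 0, 4]],
    [[2.3, 0.1, -14], [0, 0, 4]],
    [[2.3, 0.1, -14], [0, 0, 4]],
  ],
)

```text
t: 8.07
tcp_pos: [0.4273, 0.2426, 0.3619]
orientation: [0.615, 0.788, 0.001, 0.001]
contact_force: [-0.2, -0.0, 0.2]
finger_gap: 0.002
```

```bash
cat >> h.py <<'E'
def blk(ph,gx=.0315,y=.040,z=.078,tw=0):
    """ph = turntable deg (0=0 line)"""
    a=np.radians(103+ph); xv=np.array([np.cos(a),np.sin(a)]); yv=np.array([-xv[1],xv[0]])
    p=AX+y*yv+gx*xv
    return (p[0],p[1],z,103+ph+tw)
E
python3 - <<'E'
from h import *
rowsfor([blk(-40,gx=.047,z=.19),blk(-40,gx=.047),blk(-40)])
im=snapshot("wrist"); cv2.imwrite("pics/w3.png",im[:,:,::-1])
E
```

```text
yaw0 104.08 tip [0.4278 0.2427 0.1959] t 8.075 F [-0.22 -0.02  0.23]
[[8.75, 17.49, 0.64], [0.2, -0.0, 41.1]]
[[8.75, 17.46, 11.84], [0.2, -0.0, 41.1]]
[[7.58, 16.44, 11.84], [0.2, -0.0, 41.1]]
```

View pics/w3.png

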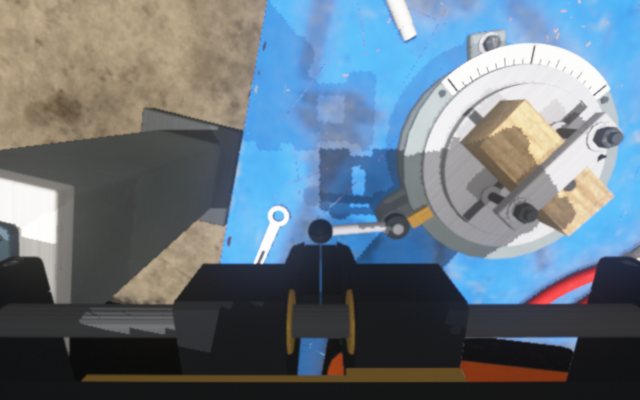

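The lever is fully out, with the knob at (320,231), and the block hasn't turned. Next I'll go to the block's near-left side.

>>> play_rows(
  targets=[
    [[2, 4, 0.6], [0, 0, 9]],
    [[4, 8, 0.6], [0, 0, 18]],
    [[6, 12, 0.6], [0, 0, 27]],
    [[7.8, 15.5, 0.6], [0, 0, 36]],
    [[8.7, 17.5, 0.6], [0, 0, 41]],
    [[8.7, 17.5, 0.6], [0, 0, 41]],
    [[8.7, 17.5, 2], [0, 0, 41]],
    [[8.7, 17.5, 4], [0, 0, 41]],
    [[8.7, 17.5, 5], [0, 0, 41]],
    [[8.7, 17.5, 5], [0, 0, 41]],
  ],
)

```text
t: 9.38
tcp_pos: [0.575, 0.3691, 0.3092]
orientation: [0.852, 0.524, -0.001, 0.0]
contact_force: [-1.7, -0.3, -0.2]
finger_gap: 0.005
```

Run:
```python
from h import *
rowsfor([blk(-40,gx=.047),blk(-40)])
im=snapshot("wrist"); cv2.imwrite("pics/w4.png",im[:,:,::-1])
im=snapshot("scene")[130:270,190:370]; cv2.imwrite("pics/s4.png",cv2.resize(im[:,:,::-1],None,fx=4,fy=4,interpolation=cv2.INTER_CUBIC))
```

```text
yaw0 63.14 tip [0.5746 0.3689 0.1432] t 9.375 F [-1.68 -0.33 -0.23]
[[0.13, 0.03, 6.52], [-0.1, 0.1, 0.1]]
[[-1.42, 0.03, 6.53], [-0.1, 0.1, 0.1]]
```

View pics/w4.png

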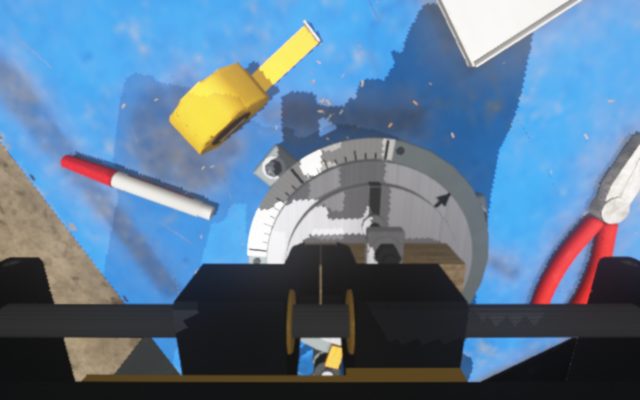

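View pics/s4.png

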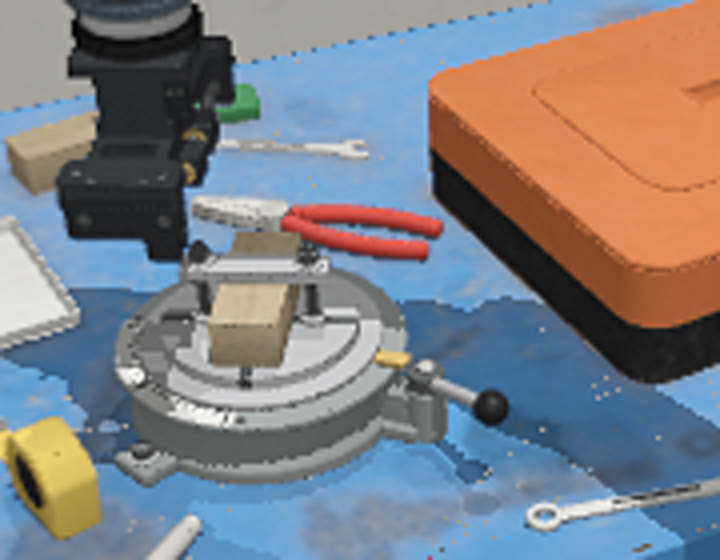

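>>> play_rows(
  targets=[
    [[0, 0, 2.2], [0, 0, 0]],
    [[0, 0, 4.4], [0, 0, 0]],
    [[0, 0, 6.5], [0, 0, 0]],
    [[-0.5, 0, 6.5], [0, 0, 0]],
    [[-1.0, 0, 6.5], [0, 0, 0]],
    [[-1.3, 0, 6.5], [0, 0, 0]],
    [[-1.3, 0, 6.5], [0, 0, 0]],
  ],
)

```text
t: 10.35
tcp_pos: [0.5698, 0.3582, 0.2466]
orientation: [0.852, 0.523, 0.001, -0.0]
contact_force: [0.6, 1.1, 0.4]
finger_gap: 0.002
```

Run:
```python
from h import *
rowsfor([blk(t) for t in range(-40,41,10)])
im=snapshot("wrist"); cv2.imwrite("pics/w5.png",im[:,:,::-1])
```

```text
yaw0 63.12 tip [0.57   0.3584 0.0806] t 10.35 F [0.63 1.14 0.43]
[[-0.23, -0.01, 0.26], [0.0, -0.1, 0.1]]
[[-0.97, -0.5, 0.26], [0.1, -0.1, -9.9]]
[[-1.79, -0.85, 0.26], [0.1, -0.1, -19.9]]
[[-2.65, -1.05, 0.26], [0.1, -0.1, -29.9]]
[[-3.54, -1.1, 0.26], [0.1, -0.1, -39.9]]
[[-4.42, -1.0, 0.25], [0.1, -0.1, -49.9]]
[[-5.27, -0.75, 0.25], [0.1, -0.1, -59.9]]
[[-6.06, -0.35, 0.25], [0.1, -0.0, -69.9]]
[[-6.77, 0.18, 0.25], [0.1, -0.0, -79.9]]
```

View pics/w5.png

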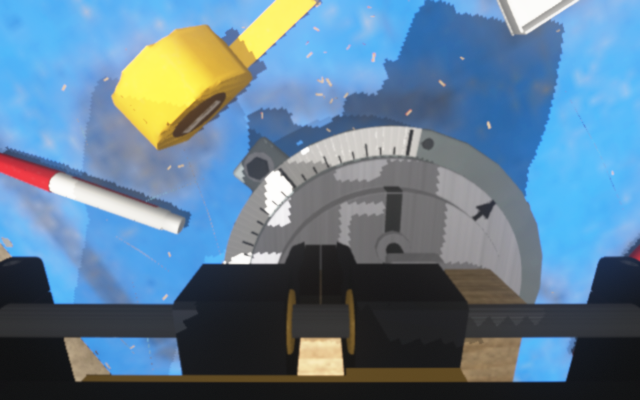

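Light contact. The arrow shows at (485,209), and the 45 line at about (285,181). I'll push about 40° first and then check.

>>> play_rows(
  targets=[
    [[-0.5, -0.2, 0.1], [0, 0, -5]],
    [[-0.9, -0.5, 0.1], [0, 0, -10]],
    [[-1.35, -0.7, 0.1], [0, 0, -15]],
    [[-1.8, -0.85, 0.1], [0, 0, -20]],
    [[-2.2, -0.95, 0.1], [0, 0, -25]],
    [[-2.65, -1.05, 0.1], [0, 0, -30]],
    [[-3.1, -1.1, 0.1], [0, 0, -35]],
    [[-3.5, -1.1, 0.1], [0, 0, -40]],
    [[-4.0, -1.05, 0.1], [0, 0, -45]],
    [[-4.4, -1.0, 0.1], [0, 0, -50]],
  ],
)

```text
t: 11.65
tcp_pos: [0.5406, 0.3253, 0.2461]
orientation: [0.549, 0.836, 0.002, -0.0]
contact_force: [0.4, 5.1, 1.7]
finger_gap: 0.003
```

Run:
```python
from h import *
rowsfor([blk(t) for t in (10,15,20,25,30,35,40,45)])
im=snapshot("wrist"); cv2.imwrite("pics/w6.png",im[:,:,::-1])
```

```text
yaw0 113.37 tip [0.5409 0.3261 0.0801] t 11.65 F [0.44 5.11 1.75]
[[-0.19, -0.05, 0.2], [0.2, -0.2, 0.4]]
[[-0.55, -0.32, 0.2], [0.2, -0.2, -4.6]]
[[-0.93, -0.55, 0.2], [0.2, -0.2, -9.6]]
[[-1.33, -0.74, 0.2], [0.2, -0.2, -14.6]]
[[-1.75, -0.9, 0.2], [0.2, -0.2, -19.6]]
[[-2.17, -1.02, 0.19], [0.2, -0.1, -24.6]]
[[-2.61, -1.11, 0.19], [0.2, -0.1, -29.6]]
[[-3.05, -1.16, 0.19], [0.2, -0.1, -34.6]]
```

View pics/w6.png

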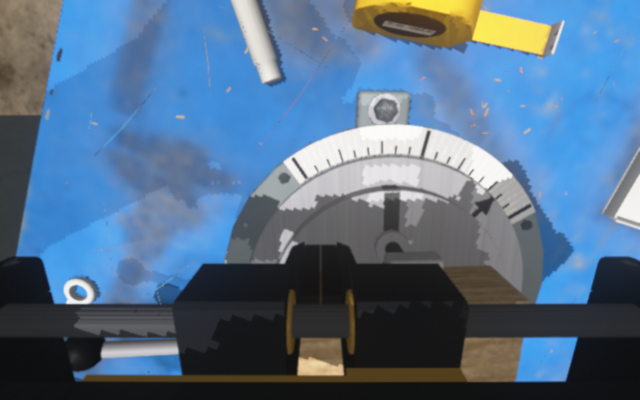

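>>> play_rows(
  targets=[
    [[-0.35, -0.2, 0.1], [0, 0, -3]],
    [[-0.65, -0.4, 0.1], [0, 0, -6]],
    [[-0.93, -0.55, 0.1], [0, 0, -10]],
    [[-1.3, -0.7, 0.1], [0, 0, -14]],
    [[-1.6, -0.85, 0.1], [0, 0, -18]],
    [[-1.9, -0.95, 0.1], [0, 0, -22]],
    [[-2.2, -1.0, 0.1], [0, 0, -25]],
    [[-2.4, -1.05, 0.1], [0, 0, -27]],
    [[-2.4, -1.05, 0.1], [0, 0, -27]],
  ],
)

```text
t: 12.82
tcp_pos: [0.5401, 0.2978, 0.2441]
orientation: [0.341, 0.94, 0.0, -0.0]
contact_force: [-3.1, 3.4, 3.5]
finger_gap: 0.006
```

Run:
```python
from h import *
rowsfor([blk(t) for t in (38,40,42,44,45)])
c=get_calibration("wrist"); np.save("w7c.npy",c,allow_pickle=True)
im=snapshot("wrist"); cv2.imwrite("pics/w7.png",im[:,:,::-1])
cv2.imwrite("pics/w7c.png",cv2.resize(im[110:270,220:540,::-1],None,fx=2.5,fy=2.5,interpolation=cv2.INTER_CUBIC))
```

```text
yaw0 140.12 tip [0.5401 0.2979 0.0781] t 12.825 F [-3.1   3.41  3.53]
[[0.04, 0.09, 0.01], [0.0, -0.0, -0.9]]
[[-0.1, -0.02, 0.01], [0.0, -0.0, -2.9]]
[[-0.25, -0.12, 0.01], [0.0, -0.0, -4.9]]
[[-0.4, -0.21, 0.0], [0.0, -0.0, -6.9]]
[[-0.47, -0.26, 0.0], [0.0, -0.0, -7.9]]
```

View pics/w7c.png

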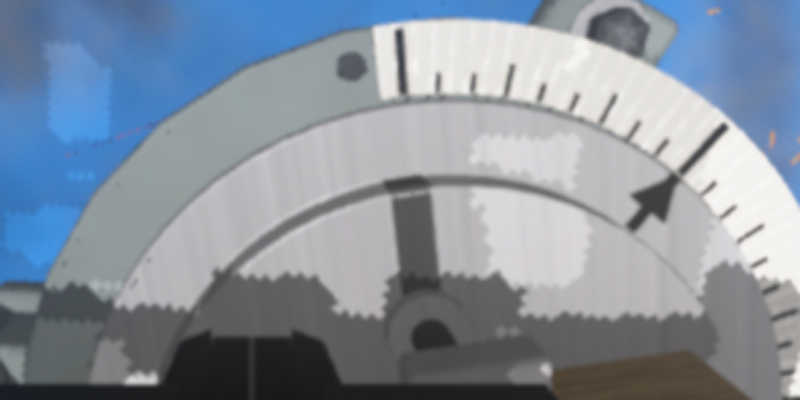

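```bash
cat > m.py <<'E'
from h import *
def meas(cf,scale,off,arrow,l45,l90=None,l0=None):
    c=np.load(cf,allow_pickle=True).item()
    def B(p,z): return bp("wrist",[[off[0]+(p[0]+.5)/scale-.5,off[1]+(p[1]+.5)/scale-.5]],z,c)[0][:2]
    pts={k:B(p,z) for k,p,z in (("arrow",arrow[0],.058),("arrowtail",arrow[1],.058),("45i",l45[0],.053),("45o",l45[1],.053))}
    if l90: pts["90i"]=B(l90[0],.053);pts["90o"]=B(l90[1],.053)
    # axis: intersection of 45 and 90 lines constrained? use radii: 83/97 along lines
    def f(v):
        cx,a=v[:2],v[2]; r=[]
        for k,R,da in (("45i",.083,0),("45o",.097,0),("90i",.083,45),("90o",.097,45)):
            if k in pts:
                th=a+np.radians(da); r+=list(pts[k]-(cx+R*np.array([np.cos(th),np.sin(th)])))
        return r
    s=least_squares(f,[.59,.31,np.radians(103)]); ax=s.x[:2]
    print("axis",ax.round(4),"45dir",np.degrees(s.x[2]).round(2),"rms",np.sqrt(np.mean(np.square(s.fun))).round(5))
    for k,p in pts.items():
        d=p-ax; print(k,np.hypot(*d).round(4),"rel45 deg",(np.degrees(np.arctan2(d[1],d[0]))-np.degrees(s.x[2])).round(2))
E
python3 - <<'E'
from m import *
meas("w7c.npy",2.5,(220,110),[(676,175),(632,229)],[(683,170),(725,126)],[(403,95),(399,30)])
E
```

```text
axis [0.5901 0.31  ] 45dir 102.43 rms 0.0005
arrow 0.0814 rel45 deg 2.42
arrowtail 0.0673 rel45 deg 1.98
45i 0.0838 rel45 deg 0.17
45o 0.096 rel45 deg 0.06
90i 0.0832 rel45 deg 44.95
90o 0.0966 rel45 deg 44.85
```

The raw view puts the arrow on the line, but with the 5 mm height difference the solution reads about 2° past it. I'll back the fingers off and look from straight above.

>>> play_rows(
  targets=[
    [[0.6, 0, 0], [0, 0, 0]],
    [[1.3, 0, 0], [0, 0, 0]],
    [[1.8, 0, 0], [0, 0, 0]],
    [[1.8, 0, -3], [0, 0, 0]],
    [[1.8, 0, -6], [0, 0, 0]],
    [[1.8, 0, -9], [0, 0, 0]],
    [[1.8, 0, -9], [0, 0, 0]],
  ],
)

```text
t: 13.75
tcp_pos: [0.5271, 0.3094, 0.3358]
orientation: [0.341, 0.94, 0.001, 0.001]
contact_force: [-0.0, -0.8, -0.4]
finger_gap: 0.009
```

Run:
```python
from h import *
rowsfor([(.5875,.32,.165,103)])
```

```text
yaw0 140.11 tip [0.5277 0.3097 0.1698] t 13.75 F [-0.02 -0.8  -0.4 ]
[[-3.96, 4.69, 0.5], [0.2, 0.0, 37.1]]
```

>>> play_rows(
  targets=[
    [[-1, 1.2, 0], [0, 0, 9]],
    [[-2, 2.4, 0], [0, 0, 18]],
    [[-3, 3.6, 0], [0, 0, 27]],
    [[-4, 4.7, 0], [0, 0, 37]],
    [[-4, 4.7, 0], [0, 0, 37]],
    [[-4, 4.7, 0], [0, 0, 37]],
  ],
)

```text
t: 14.5
tcp_pos: [0.5867, 0.3192, 0.3329]
orientation: [0.62, 0.784, -0.001, -0.0]
contact_force: [-0.4, 0.4, 0.4]
finger_gap: 0.001
```

Run:
```python
from h import *
rowsfor([])
c=get_calibration("wrist"); np.save("w8c.npy",c,allow_pickle=True)
im=snapshot("wrist"); cv2.imwrite("pics/w8.png",im[:,:,::-1])
cv2.imwrite("pics/w8c.png",cv2.resize(im[80:230,220:420,::-1],None,fx=4,fy=4,interpolation=cv2.INTER_CUBIC))
```

```text
yaw0 103.35 tip [0.5864 0.319  0.1669] t 14.5 F [-0.4   0.36  0.37]
```

View pics/w8.png

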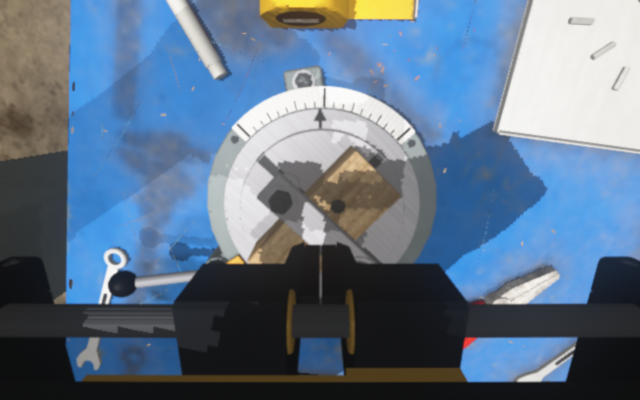

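View pics/w8c.png

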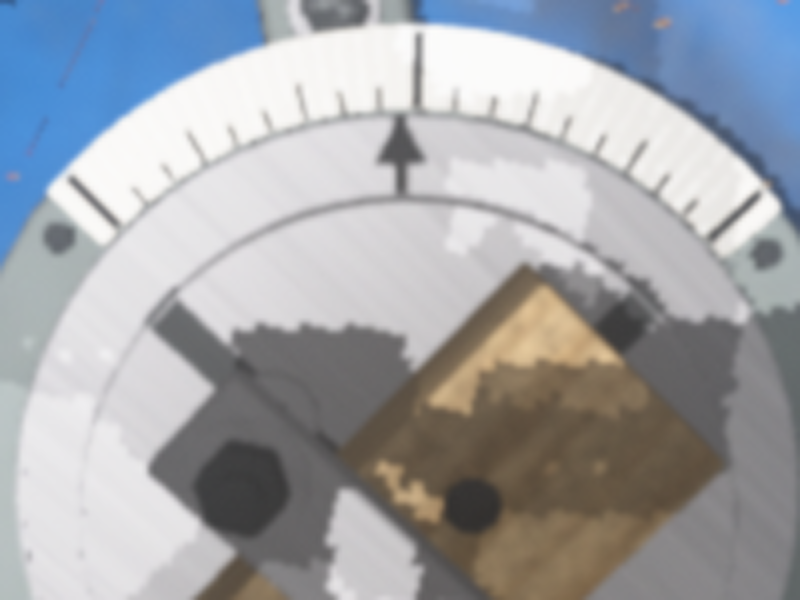

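Run:
```python
from m import *
meas("w8c.npy",4,(220,80),[(400,115),(401,196)],[(417,108),(419,35)],[(116,227),(72,179)])
for ph in (46.5,47,47.3):
    a=np.radians(102.5+ph); xv=np.array([np.cos(a),np.sin(a)]); yv=np.array([-xv[1],xv[0]])
    d=np.array([.5401,.2979])-AX; de=np.radians(102.5+ph-140.1)
    print(ph,"own",d@xv,d@yv,"h",(d@xv-.0225-.0175*np.sin(de))/np.cos(de))
def chk(): pass
```

```text
axis [0.5895 0.3091] 45dir 101.88 rms 0.0005
arrow 0.082 rel45 deg 2.41
arrowtail 0.0669 rel45 deg 2.46
45i 0.0833 rel45 deg 0.15
45o 0.0966 rel45 deg 0.13
90i 0.0837 rel45 deg 45.05
90o 0.096 rel45 deg 44.73
46.5 own 0.036540687598623695 0.036072124276507245 h 0.0114713727055674
47 own 0.03685408091420757 0.03575187715308157 h 0.011652342344886582
47.3 own 0.03704077126326398 0.03555842044048852 h 0.01176033917339443
```

```bash
sed -i 's/103+ph/102.2+ph/g' h.py
python3 - <<'E'
from h import *
rowsfor([blk(46,gx=.05,y=-.042,z=.165),blk(46,gx=.05,y=-.042,z=.08),blk(46,gx=.038,y=-.042,z=.08)])
E
```

```text
yaw0 103.32 tip [0.5865 0.3191 0.1671] t 14.55 F [-0.   -0.21 -0.3 ]
[[5.53, -0.44, 0.21], [-0.1, -0.0, -44.9]]
[[5.53, -0.43, 8.71], [-0.1, -0.0, -44.9]]
[[4.68, 0.42, 8.7], [-0.1, -0.0, -44.9]]
```

>>> play_rows(
  targets=[
    [[1.5, 0, 0], [0, 0, -10]],
    [[3, 0, 0], [0, 0, -20]],
    [[4.5, 0, 0], [0, 0, -30]],
    [[5.5, -0.4, 0], [0, 0, -40]],
    [[5.5, -0.4, 0], [0, 0, -45]],
    [[5.5, -0.4, 3], [0, 0, -45]],
    [[5.5, -0.4, 6], [0, 0, -45]],
    [[5.5, -0.4, 8.6], [0, 0, -45]],
    [[5.5, -0.4, 8.6], [0, 0, -45]],
  ],
)

```text
t: 15.68
tcp_pos: [0.5703, 0.3712, 0.2454]
orientation: [0.274, 0.962, -0.002, -0.001]
contact_force: [-0.0, -0.2, 0.2]
finger_gap: 0.005
```

Run:
```python
from h import *
rowsfor([blk(46.5,gx=g,y=-.042,z=.08) for g in (.038,.036,.034)]+[blk(45,gx=.034,y=-.042,z=.08)])
c=get_calibration("wrist"); np.save("w9c.npy",c,allow_pickle=True)
im=snapshot("wrist"); cv2.imwrite("pics/w9.png",im[:,:,::-1])
```

```text
yaw0 148.19 tip [0.5698 0.3708 0.0794] t 15.675 F [-0.04 -0.23  0.16]
[[-1.06, 0.01, -0.06], [-0.2, -0.1, -0.5]]
[[-1.26, 0.01, -0.06], [-0.2, -0.1, -0.5]]
[[-1.46, 0.01, -0.06], [-0.2, -0.1, -0.5]]
[[-1.57, 0.1, -0.06], [-0.2, -0.1, 1.0]]
```

View pics/w9.png

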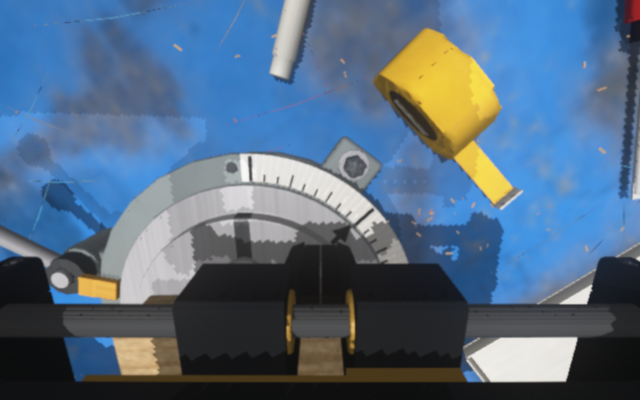

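>>> play_rows(
  targets=[
    [[-0.6, 0, 0], [0, 0, 0]],
    [[-1.1, 0, 0], [0, 0, 0]],
    [[-1.3, 0, 0], [0, 0, 0]],
    [[-1.4, 0, 0], [0, 0, 0]],
    [[-1.4, 0, 0], [0, 0, 0]],
  ],
)

```text
t: 16.35
tcp_pos: [0.5827, 0.3651, 0.2481]
orientation: [0.274, 0.962, 0.001, -0.0]
contact_force: [-2.1, 2.5, 2.2]
finger_gap: 0.007
```

Run:
```python
from h import *
rowsfor([blk(45,gx=.034,y=-.042,z=.08)])
c=get_calibration("wrist"); np.save("w10c.npy",c,allow_pickle=True)
im=snapshot("wrist"); cv2.imwrite("pics/w10.png",im[:,:,::-1])
cv2.imwrite("pics/w10c.png",cv2.resize(im[140:260,220:420,::-1],None,fx=4,fy=4,interpolation=cv2.INTER_CUBIC))
```

```text
yaw0 148.17 tip [0.5826 0.3653 0.0821] t 16.35 F [-2.09  2.46  2.21]
[[-0.2, -0.04, 0.21], [0.1, -0.0, 1.0]]
```

View pics/w10c.png

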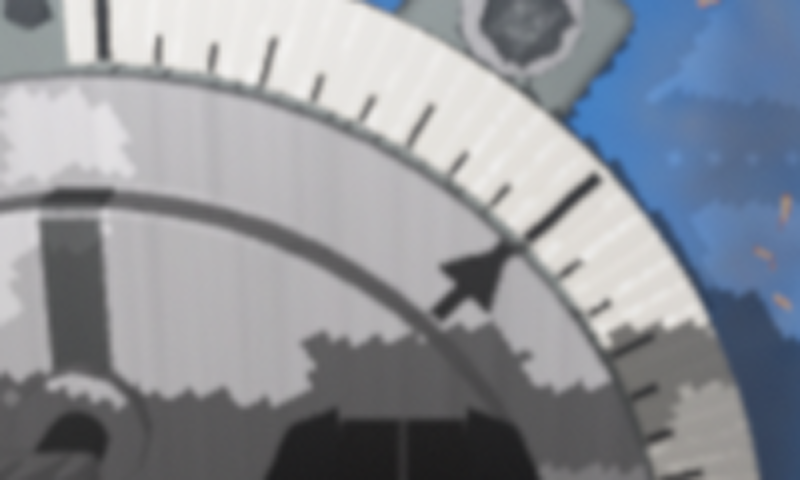

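Run:
```python
from m import *
meas("w10c.npy",4,(220,140),[(516,244),(438,314)],[(527,238),(596,179)],[(105,62),(101,0)])
```

```text
axis [0.5933 0.3105] 45dir 104.09 rms 0.00158
arrow 0.0825 rel45 deg 2.04
arrowtail 0.0678 rel45 deg 2.98
45i 0.0834 rel45 deg 0.79
45o 0.0961 rel45 deg 0.2
90i 0.0855 rel45 deg 44.57
90o 0.0938 rel45 deg 44.53
```

```bash
cat >> m.py <<'E'
def rel(cf,scale,off,arrow,l45,ax=(.5897,.3095)):
    c=np.load(cf,allow_pickle=True).item(); ax=np.array(ax)
    def B(p,z): return bp("wrist",[[off[0]+(p[0]+.5)/scale-.5,off[1]+(p[1]+.5)/scale-.5]],z,c)[0][:2]-ax
    A=[B(p,.058) for p in arrow]; L=[B(p,.053) for p in l45]
    an=lambda d: np.degrees(np.arctan2(d[1],d[0]))
    print("arrow",[(an(d).round(2),np.hypot(*d).round(4)) for d in A],"line",[(an(d).round(2),np.hypot(*d).round(4)) for d in L])
    print("rel",(np.mean([an(d) for d in A])-np.mean([an(d) for d in L])).round(2))
E
python3 - <<'E'
from m import *
rel("w7c.npy",2.5,(220,110),[(676,175),(632,229)],[(683,170),(725,126)])
rel("w8c.npy",4,(220,80),[(400,115),(401,196)],[(417,108),(419,35)])
rel("w10c.npy",4,(220,140),[(516,244),(438,314)],[(527,238),(596,179)])
E
```

```text
arrow [(np.float64(104.45), np.float64(0.0818)), (np.float64(103.94), np.float64(0.0676))] line [(np.float64(102.23), np.float64(0.0842)), (np.float64(102.17), np.float64(0.0964))]
rel 1.99
arrow [(np.float64(104.46), np.float64(0.0816)), (np.float64(104.56), np.float64(0.0666))] line [(np.float64(102.19), np.float64(0.0829)), (np.float64(102.15), np.float64(0.0963))]
rel 2.34
arrow [(np.float64(103.54), np.float64(0.0826)), (np.float64(103.91), np.float64(0.0679))] line [(np.float64(102.31), np.float64(0.0836)), (np.float64(102.06), np.float64(0.0963))]
rel 1.53
```

>>> play_rows(
  targets=[
    [[-0.05, 0, 0.1], [0, 0, 0]],
    [[-0.1, 0, 0.1], [0, 0, 0]],
    [[-0.1, 0, 0.1], [0, 0, 0]],
    [[-0.1, 0, 0.1], [0, 0, 0]],
  ],
)

```text
t: 16.9
tcp_pos: [0.5833, 0.3645, 0.2467]
orientation: [0.274, 0.962, 0.0, -0.001]
contact_force: [-4.2, 4.3, 2.9]
finger_gap: 0.008
```

Run:
```python
from h import *
rowsfor([])
c=get_calibration("wrist"); np.save("w11c.npy",c,allow_pickle=True)
im=snapshot("wrist"); cv2.imwrite("pics/w11.png",im[:,:,::-1])
cv2.imwrite("pics/w11c.png",cv2.resize(im[140:260,220:420,::-1],None,fx=4,fy=4,interpolation=cv2.INTER_CUBIC))
```

```text
yaw0 148.16 tip [0.5832 0.3647 0.0807] t 16.9 F [-4.15  4.3   2.87]
```

View pics/w11c.png

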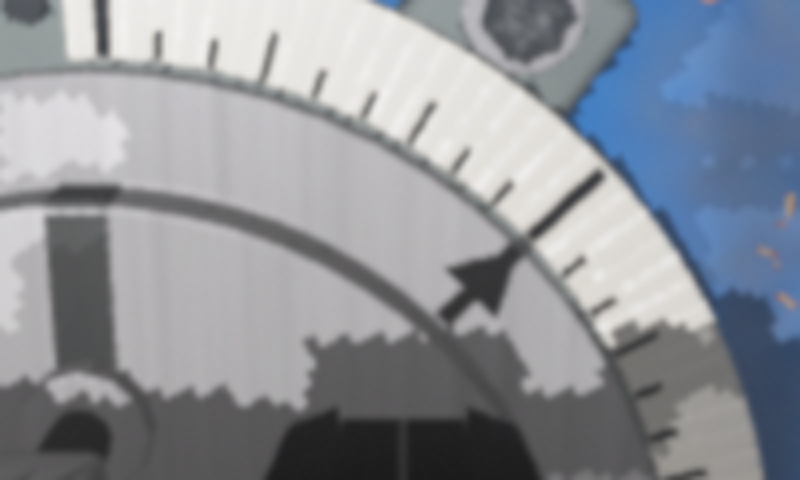

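Run:
```python
from m import *
rel("w11c.npy",4,(220,140),[(523,246),(444,315)],[(532,236),(601,176)])
```

```text
arrow [(np.float64(102.94), np.float64(0.0825)), (np.float64(103.34), np.float64(0.068))] line [(np.float64(102.14), np.float64(0.0838)), (np.float64(101.98), np.float64(0.0964))]
rel 1.08
```

>>> play_rows(
  targets=[
    [[-0.03, 0, 0], [0, 0, 0]],
    [[-0.06, 0, 0], [0, 0, 0]],
    [[-0.06, 0, 0], [0, 0, 0]],
  ],
)

```text
t: 17.32
tcp_pos: [0.5836, 0.3645, 0.2467]
orientation: [0.274, 0.962, 0.0, -0.001]
contact_force: [-4.2, 4.3, 1.9]
finger_gap: 0.004
```

Run:
```python
from h import *
rowsfor([])
c=get_calibration("wrist"); np.save("w12c.npy",c,allow_pickle=True)
im=snapshot("wrist"); cv2.imwrite("pics/w12.png",im[:,:,::-1])
cv2.imwrite("pics/w12c.png",cv2.resize(im[140:260,220:420,::-1],None,fx=4,fy=4,interpolation=cv2.INTER_CUBIC))
```

```text
yaw0 148.17 tip [0.5833 0.3647 0.0807] t 17.325 F [-4.24  4.3   1.86]
```

View pics/w12c.png

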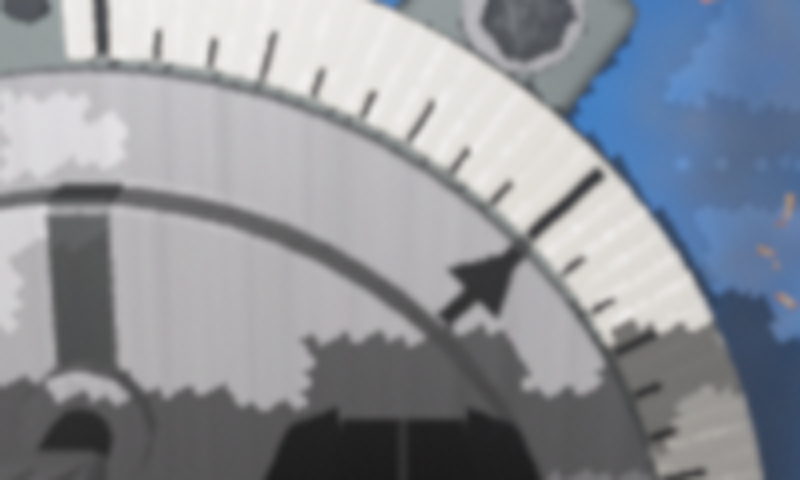

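>>> play_rows(
  targets=[
    [[-0.04, 0, 0], [0, 0, 0]],
    [[-0.08, 0, 0], [0, 0, 0]],
    [[-0.08, 0, 0], [0, 0, 0]],
  ],
)

```text
t: 17.75
tcp_pos: [0.5841, 0.3644, 0.2467]
orientation: [0.274, 0.962, 0.001, -0.001]
contact_force: [-4.0, 5.4, 2.3]
finger_gap: 0.003
```

Run:
```python
from h import *
rowsfor([])
c=get_calibration("wrist"); np.save("w13c.npy",c,allow_pickle=True)
im=snapshot("wrist"); cv2.imwrite("pics/w13.png",im[:,:,::-1])
cv2.imwrite("pics/w13c.png",cv2.resize(im[140:260,220:420,::-1],None,fx=4,fy=4,interpolation=cv2.INTER_CUBIC))
```

```text
yaw0 148.19 tip [0.5838 0.3648 0.0807] t 17.75 F [-4.    5.4   2.33]
```

View pics/w13c.png

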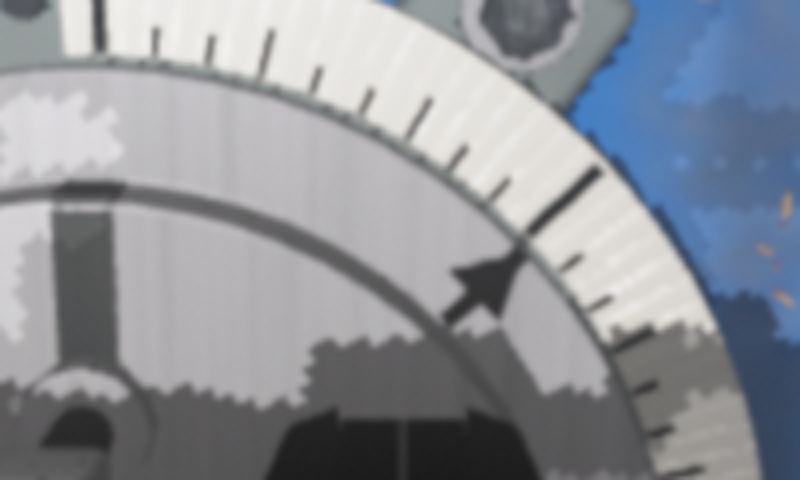

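>>> play_rows(
  targets=[
    [[-0.04, 0, 0], [0, 0, 0]],
    [[-0.08, 0, 0], [0, 0, 0]],
    [[-0.08, 0, 0], [0, 0, 0]],
    [[0.5, 0, 0], [0, 0, 0]],
    [[1.2, 0, 0], [0, 0, 0]],
    [[1.6, 0, -2], [0, 0, 0]],
    [[1.6, 0, -5], [0, 0, 0]],
    [[1.6, 0, -8.5], [0, 0, 0]],
    [[1.6, 0, -8.5], [0, 0, 0]],
  ],
)

```text
t: 18.92
tcp_pos: [0.5721, 0.3725, 0.3363]
orientation: [0.275, 0.962, 0.002, 0.002]
contact_force: [-0.0, 0.9, -0.5]
finger_gap: 0.003
```

Run:
```python
from h import *
rowsfor([(.5865,.319,.167,103)])
```

```text
yaw0 148.11 tip [0.5729 0.3731 0.1703] t 18.925 F [-0.03  0.89 -0.47]
[[-4.05, -3.78, 0.32], [0.4, 0.0, 45.1]]
```

>>> play_rows(
  targets=[
    [[-1, -1, 0], [0, 0, 10]],
    [[-2, -2, 0], [0, 0, 20]],
    [[-3, -3, 0], [0, 0, 30]],
    [[-4, -3.8, 0], [0, 0, 40]],
    [[-4, -3.8, 0.2], [0, 0, 45]],
    [[-4, -3.8, 0.2], [0, 0, 45]],
    [[-4, -3.8, 0.2], [0, 0, 45]],
  ],
)

```text
t: 19.8
tcp_pos: [0.5851, 0.3184, 0.3297]
orientation: [0.621, 0.784, -0.0, -0.0]
contact_force: [0.8, 0.6, -0.5]
finger_gap: 0.005
```

Run:
```python
from h import *
rowsfor([])
c=get_calibration("wrist"); np.save("w14c.npy",c,allow_pickle=True)
im=snapshot("wrist"); cv2.imwrite("pics/w14.png",im[:,:,::-1])
cv2.imwrite("pics/w14c.png",cv2.resize(im[80:230,220:420,::-1],None,fx=4,fy=4,interpolation=cv2.INTER_CUBIC))
```

```text
yaw0 103.25 tip [0.5851 0.3184 0.1637] t 19.8 F [ 0.82  0.56 -0.49]
```

View pics/w14c.png

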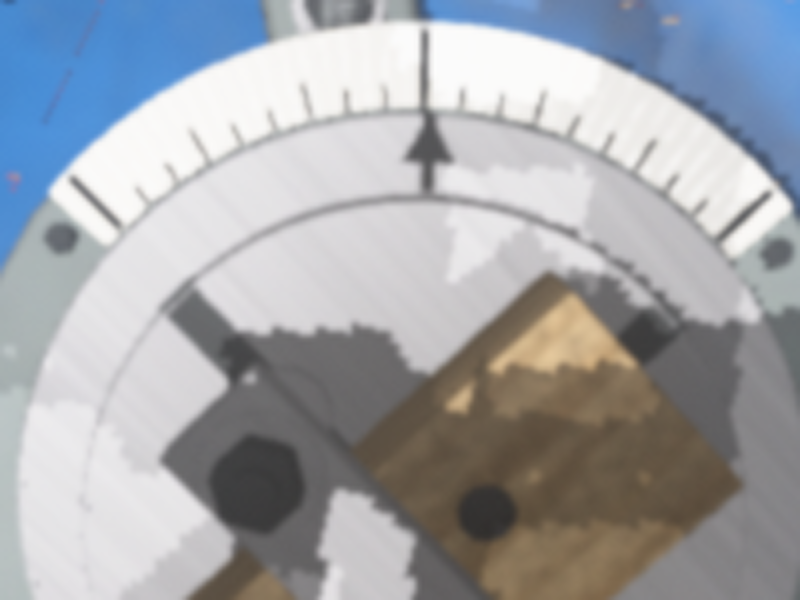

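Run:
```python
from m import *
rel("w14c.npy",4,(220,80),[(428,113),(427,193)],[(424.5,107),(424.5,30)])
meas("w14c.npy",4,(220,80),[(428,113),(427,193)],[(424.5,107),(424.5,30)],[(118,226),(73,180)])
```

```text
arrow [(np.float64(101.61), np.float64(0.0817)), (np.float64(101.34), np.float64(0.0671))] line [(np.float64(102.03), np.float64(0.0828)), (np.float64(102.25), np.float64(0.0967))]
rel -0.67
axis [0.5896 0.3093] 45dir 101.99 rms 0.00051
arrow 0.0819 rel45 deg -0.49
arrowtail 0.0673 rel45 deg -0.78
45i 0.083 rel45 deg -0.07
45o 0.0969 rel45 deg 0.16
90i 0.084 rel45 deg 44.98
90o 0.096 rel45 deg 44.9
```

The arrow is about 0.5–0.7° short of the line (about -0.01 rad, tolerance 0.03), with the fingers off and the clamp released. Now I'll go to the lever's outer side.

Run:
```python
from h import *
rowsfor([lev(60,gap=.042,r=.074,z=.164,side=-1),lev(60,gap=.042,r=.074,z=.056,side=-1)])
```

```text
yaw0 103.23 tip [0.5851 0.3185 0.1637] t 19.85 F [ 0.22 -0.84 -0.43]
[[-11.64, -16.69, -0.03], [-0.0, -0.0, -1.4]]
[[-11.64, -16.69, 10.77], [-0.0, -0.0, -1.4]]
```

>>> play_rows(
  targets=[
    [[-2.5, -3.5, 0], [0, 0, 0]],
    [[-5, -7, 0], [0, 0, 0]],
    [[-7.5, -10.5, 0], [0, 0, 0]],
    [[-10, -14, 0], [0, 0, -1]],
    [[-11.6, -16.7, 0], [0, 0, -1.4]],
    [[-11.6, -16.7, 0], [0, 0, -1.4]],
    [[-11.6, -16.7, 3], [0, 0, -1.4]],
    [[-11.6, -16.7, 6], [0, 0, -1.4]],
    [[-11.6, -16.7, 7], [0, 0, -1.4]],
    [[-11.6, -16.7, 7], [0, 0, -1.4]],
  ],
)

```text
t: 21.1
tcp_pos: [0.4493, 0.1681, 0.2597]
orientation: [0.612, 0.791, 0.0, -0.0]
contact_force: [0.2, 0.8, -0.1]
finger_gap: 0.002
```

Run:
```python
from h import *
rowsfor([lev(60,gap=.042,r=.074,side=-1)]+[lev(t,gap=.023,r=.076,side=-1) for t in (60,50,40,30,20,10,0,-3)])
im=snapshot("wrist"); cv2.imwrite("pics/w15.png",im[:,:,::-1])
im=snapshot("scene")[130:270,190:370]; cv2.imwrite("pics/s15.png",cv2.resize(im[:,:,::-1],None,fx=4,fy=4,interpolation=cv2.INTER_CUBIC))
```

```text
yaw0 104.59 tip [0.4492 0.1681 0.0937] t 21.1 F [ 0.24  0.78 -0.07]
[[-0.12, -0.02, 3.77], [-0.0, -0.0, -0.0]]
[[1.78, -0.22, 3.77], [-0.0, -0.0, -0.0]]
[[3.14, -0.5, 3.77], [-0.0, -0.0, 10.0]]
[[4.52, -0.55, 3.77], [-0.0, -0.0, 20.0]]
[[5.89, -0.35, 3.77], [-0.0, -0.0, 30.0]]
[[7.21, 0.08, 3.77], [-0.0, -0.0, 40.0]]
[[8.43, 0.73, 3.77], [-0.0, -0.0, 50.0]]
[[9.52, 1.59, 3.77], [-0.0, -0.0, 60.0]]
[[9.81, 1.88, 3.77], [-0.0, -0.0, 63.0]]
```

View pics/w15.png

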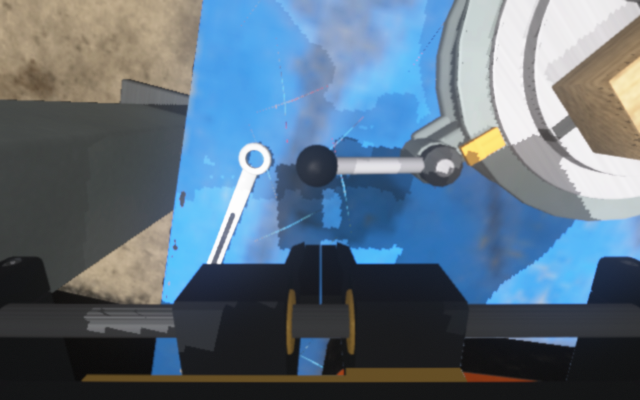

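View pics/s15.png

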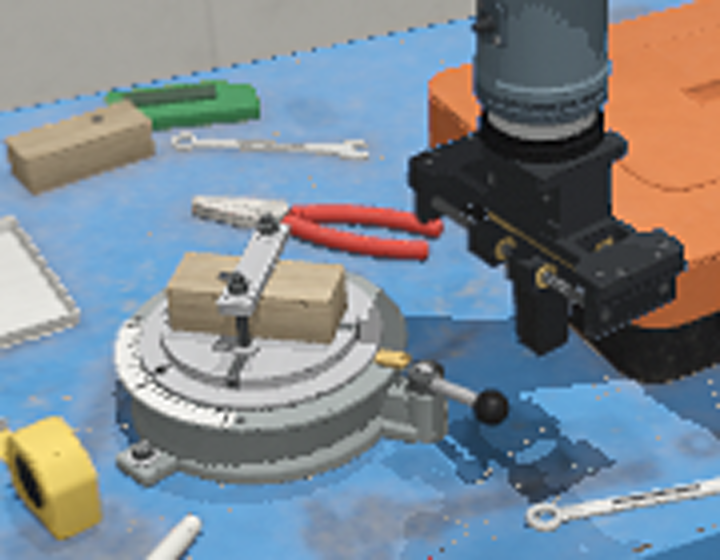

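Run:
```python
from h import *
# case front-left corner: top cam lower-left (341,207), left-upper (331,100); scene img bottom front-left corner & top
for z in (0,.06,.08,.1,.12): print(z,bp("top",[[331,103],[341,207]],z)[:,:2].round(3).tolist(), bp("scene",[[352,204],[350,221]],z)[:,:2].round(3).tolist())
```

```text
0 [[0.853, 0.101], [0.493, 0.07]] [[0.587, 0.014], [0.514, 0.06]]
0.06 [[0.832, 0.101], [0.487, 0.072]] [[0.51, 0.057], [0.442, 0.099]]
0.08 [[0.825, 0.101], [0.485, 0.072]] [[0.484, 0.071], [0.419, 0.112]]
0.1 [[0.818, 0.101], [0.483, 0.073]] [[0.459, 0.085], [0.395, 0.125]]
0.12 [[0.811, 0.101], [0.481, 0.073]] [[0.433, 0.1], [0.371, 0.138]]
```

>>> play_rows(
  targets=[
    [[0, 0, 2], [0, 0, 0]],
    [[0, -0.1, 3.8], [0, 0, 0]],
    [[0.7, -0.1, 3.8], [0, 0, 0]],
    [[1.4, -0.2, 3.8], [0, 0, 0]],
    [[1.8, -0.2, 3.8], [0, 0, 0]],
    [[2.5, -0.4, 3.8], [0, 0, 5]],
    [[3.1, -0.5, 3.8], [0, 0, 10]],
    [[3.8, -0.5, 3.8], [0, 0, 15]],
    [[4.5, -0.5, 3.8], [0, 0, 20]],
    [[5.2, -0.5, 3.8], [0, 0, 25]],
  ],
)

```text
t: 22.45
tcp_pos: [0.4315, 0.2159, 0.2221]
orientation: [0.77, 0.638, -0.0, 0.001]
contact_force: [2.1, -2.8, 1.5]
finger_gap: 0.005
```

Run:
```python
from h import *
rowsfor([lev(t,gap=.023,r=.076,side=-1) for t in (30,20,10,0,-3)])
im=snapshot("wrist"); cv2.imwrite("pics/w16.png",im[:,:,::-1])
```

```text
yaw0 79.32 tip [0.4316 0.2156 0.0561] t 22.45 F [ 2.13 -2.76  1.49]
[[0.8, -0.2, 0.01], [0.1, 0.1, 4.7]]
[[2.18, -0.37, 0.01], [0.1, 0.1, 14.7]]
[[3.56, -0.3, 0.0], [0.1, 0.1, 24.7]]
[[4.91, 0.01, 0.0], [0.1, 0.1, 34.7]]
[[5.3, 0.14, 0.0], [0.1, 0.1, 37.7]]
```

View pics/w16.png

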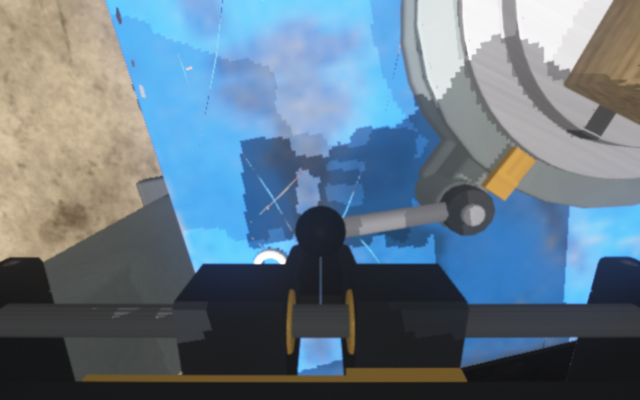

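Pushing squarely on the knob at (320,230). Continuing home.

>>> play_rows(
  targets=[
    [[0.7, -0.2, 0], [0, 0, 5]],
    [[1.4, -0.3, 0], [0, 0, 10]],
    [[2.1, -0.35, 0], [0, 0, 15]],
    [[2.8, -0.35, 0], [0, 0, 20]],
    [[3.5, -0.3, 0], [0, 0, 25]],
    [[4.1, -0.2, 0], [0, 0, 30]],
    [[4.7, 0, 0], [0, 0, 34]],
    [[4.9, 0, 0], [0, 0, 35]],
    [[4.9, 0, 0], [0, 0, 35]],
  ],
)

```text
t: 23.62
tcp_pos: [0.4399, 0.264, 0.2216]
orientation: [0.925, 0.379, -0.001, 0.001]
contact_force: [-0.8, -4.9, 1.4]
finger_gap: 0.008
```

Run:
```python
from h import *
rowsfor([lev(t,gap=.023,r=.076,side=-1) for t in (0,-3)])
im=snapshot("wrist"); cv2.imwrite("pics/w17.png",im[:,:,::-1])
```

```text
yaw0 44.59 tip [0.4398 0.2637 0.0556] t 23.625 F [-0.83 -4.92  1.4 ]
[[0.07, 0.04, -0.04], [0.0, 0.1, -0.0]]
[[0.47, -0.07, -0.04], [0.0, 0.1, 3.0]]
```

View pics/w17.png

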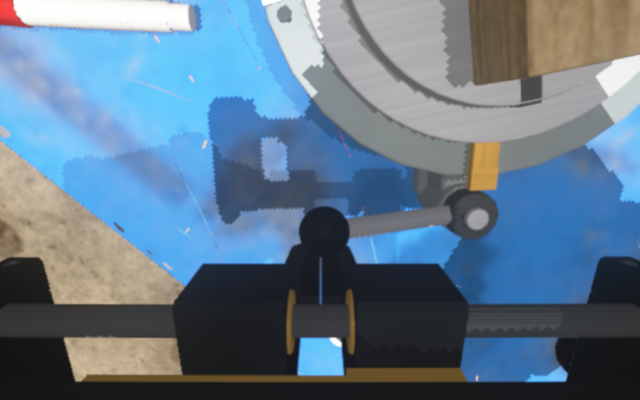

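>>> play_rows(
  targets=[
    [[0.2, 0, 0], [0, 0, 0]],
    [[0.4, 0, 0], [0, 0, 0]],
    [[0.5, 0, 0], [0, 0, 0]],
    [[0.5, 0, 0], [0, 0, 0]],
  ],
)

```text
t: 24.18
tcp_pos: [0.4433, 0.2681, 0.2216]
orientation: [0.925, 0.379, -0.001, 0.0]
contact_force: [-2.5, -4.8, 1.3]
finger_gap: 0.003
```

Run:
```python
from h import *
rowsfor([])
```

```text
yaw0 44.55 tip [0.4431 0.268  0.0556] t 24.175 F [-2.52 -4.82  1.26]
```

>>> play_rows(
  targets=[
    [[0.2, 0, 0], [0, 0, 0]],
    [[0.4, 0, 0], [0, 0, 0]],
    [[0.4, 0, 0], [0, 0, 0]],
  ],
)

```text
t: 24.55
tcp_pos: [0.4444, 0.2692, 0.2211]
orientation: [0.925, 0.379, -0.004, 0.002]
contact_force: [-10.6, -10.9, 10.2]
finger_gap: 0.001
```

Run:
```python
from h import *
rowsfor([])
im=snapshot("wrist"); cv2.imwrite("pics/w18.png",im[:,:,::-1])
```

```text
yaw0 44.53 tip [0.4434 0.2682 0.0551] t 24.55 F [-10.61 -10.89  10.23]
```

View pics/w18.png

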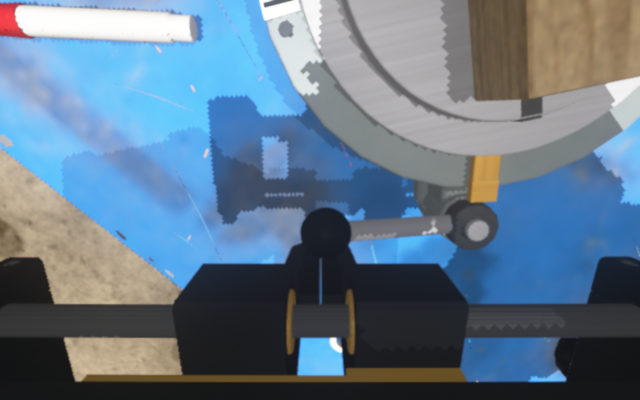

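>>> play_rows(
  targets=[
    [[-1, 0, 0], [0, 0, 0]],
    [[-2.5, 0, 0], [0, 0, 0]],
    [[-3.5, 0, -2], [0, 0, 0]],
    [[-3.5, 0, -6], [0, 0, 0]],
    [[-3.5, 0, -10], [0, 0, 0]],
    [[-3.5, 0, -14], [0, 0, 0]],
    [[-3.5, 0, -18], [0, 0, 0]],
    [[-3.5, 0, -18], [0, 0, 0]],
  ],
)

```text
t: 25.6
tcp_pos: [0.4221, 0.2473, 0.4047]
orientation: [0.925, 0.379, 0.004, -0.0]
contact_force: [-0.1, 0.1, -0.2]
finger_gap: 0.005
```

Run:
```python
from h import *
rowsfor([(.545,.275,.235,70),(.535,.25,.235,41),(.585,.318,.17,103)])
```

```text
yaw0 44.55 tip [0.4232 0.2479 0.2387] t 25.6 F [-0.12  0.06 -0.18]
[[10.7, 6.65, 0.46], [0.2, -0.4, -25.5]]
[[8.23, 7.73, 0.45], [0.1, -0.4, 3.5]]
[[16.52, 6.38, 7.01], [0.3, -0.3, -58.5]]
```

>>> play_rows(
  targets=[
    [[4, 2.5, 0.3], [0, 0, -9]],
    [[7.5, 4.5, 0.3], [0, 0, -17]],
    [[10.7, 6.6, 0.3], [0, 0, -25.5]],
    [[10.7, 6.6, 0.3], [0, 0, -25.5]],
    [[10.7, 6.6, 0.3], [0, 0, -25.5]],
  ],
)

```text
t: 26.22
tcp_pos: [0.543, 0.2745, 0.3977]
orientation: [0.819, 0.574, -0.001, -0.0]
contact_force: [-0.5, 0.4, 1.0]
finger_gap: 0.004
```

Run:
```python
from h import *
rowsfor([(.585,.318,.17,103)])
c=get_calibration("wrist"); np.save("w19c.npy",c,allow_pickle=True)
im=snapshot("wrist"); cv2.imwrite("pics/w19.png",im[:,:,::-1])
cv2.imwrite("pics/w19c.png",cv2.resize(im[0:230,210:450,::-1],None,fx=2.6,fy=2.6,interpolation=cv2.INTER_CUBIC))
```

```text
yaw0 69.99 tip [0.5428 0.2745 0.2317] t 26.225 F [-0.53  0.36  0.96]
[[5.53, 2.46, 6.16], [-0.1, 0.0, -33.0]]
```

View pics/w19c.png

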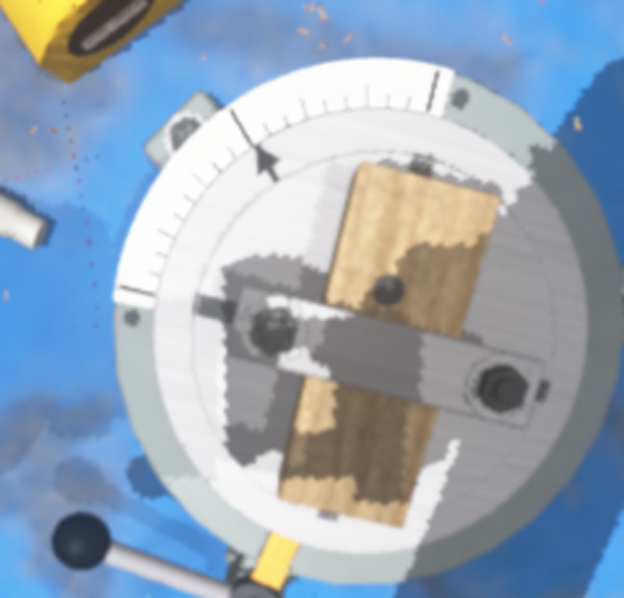

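Run:
```python
from m import *
rel("w19c.npy",2.6,(210,0),[(258,147),(276,181)],[(253,146),(234,111)])
meas("w19c.npy",2.6,(210,0),[(258,147),(276,181)],[(253,146),(234,111)],[(153,295),(118,289)])
c=np.load("w19c.npy",allow_pickle=True).item()
k=bp("wrist",[[210+80.5/2.6,541/2.6]],.066,c)[0]; p=bp("wrist",[[210+258/2.6,597/2.6]],.062,c)[0]; print(k,p,np.degrees(np.arctan2(*(k-p)[1::-1])), np.hypot(*(k-p)[:2]), k[:2]-PIV)
k2=k[:2]-PIV; print("lever angle deg vs start", np.degrees(np.arctan2(k2[1],k2[0]))-134.6)
```

```text
arrow [(np.float64(101.26), np.float64(0.0804)), (np.float64(101.6), np.float64(0.0676))] line [(np.float64(102.04), np.float64(0.0823)), (np.float64(101.76), np.float64(0.0954))]
rel -0.47
axis [0.5885 0.308 ] 45dir 101.14 rms 0.00044
arrow 0.0816 rel45 deg -0.87
arrowtail 0.0688 rel45 deg -0.72
45i 0.0835 rel45 deg -0.08
45o 0.0966 rel45 deg -0.22
90i 0.0836 rel45 deg 44.8
90o 0.0967 rel45 deg 45.42
[0.45928553 0.27816236 0.066     ] [0.51555915 0.23126911 0.062     ] 140.1952896332453 0.0732509228110196 [-0.05111447  0.05196236]
lever angle deg vs start -0.07129173914020726
```

>>> play_rows(
  targets=[
    [[1.5, 0.7, 1.6], [0, 0, -9]],
    [[3, 1.4, 3.2], [0, 0, -18]],
    [[4.5, 2, 4.8], [0, 0, -27]],
    [[5.5, 2.5, 6.2], [0, 0, -33]],
    [[5.5, 2.5, 6.2], [0, 0, -33]],
    [[5.5, 2.5, 6.2], [0, 0, -33]],
  ],
)

```text
t: 27.02
tcp_pos: [0.5858, 0.3175, 0.3374]
orientation: [0.623, 0.782, 0.0, 0.0]
contact_force: [0.4, -0.1, -0.8]
finger_gap: 0.004
```

Run:
```python
from h import *
rowsfor([])
c=get_calibration("wrist"); np.save("w20c.npy",c,allow_pickle=True)
im=snapshot("wrist"); cv2.imwrite("pics/w20.png",im[:,:,::-1])
cv2.imwrite("pics/w20c.png",cv2.resize(im[80:230,220:420,::-1],None,fx=4,fy=4,interpolation=cv2.INTER_CUBIC))
```

```text
yaw0 102.92 tip [0.5858 0.3175 0.1714] t 27.025 F [ 0.44 -0.07 -0.85]
```

View pics/w20c.png

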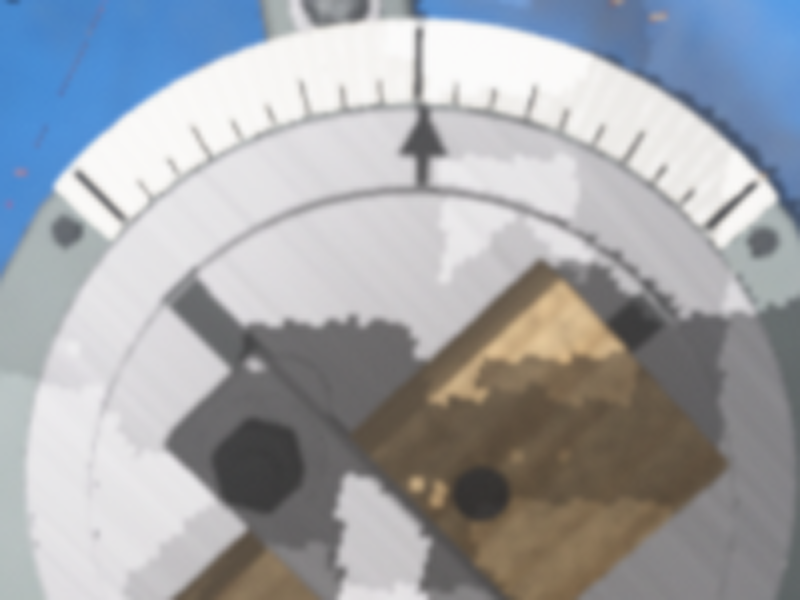

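The arrow is about 0.5° from the 45 line, the knob is back at its starting position, and the arm is clear. Handing in.

Run:
```python
from m import *
rel("w20c.npy",4,(220,80),[(423,106),(423,185)],[(419,99),(419,28)])
job_done(); print(observe()['t'],observe()['contact_force'])
```

```text
arrow [(np.float64(101.52), np.float64(0.082)), (np.float64(101.15), np.float64(0.0672))] line [(np.float64(102.03), np.float64(0.0833)), (np.float64(102.18), np.float64(0.0965))]
rel -0.77
the job is handed in; nothing more can be done
the job is handed in; nothing more can be done
```

The swivel table is set to 45 degrees and locked, and the job is handed in; it reports no verdict. It was handed in at about 27 s of the 67 s allowed.

- **Release:** I pushed the clamp lever out to its stop (about 20 N there) before turning the table. The wrist picture showed the block still in place.
- **Turning:** I pushed the near end of the block round with shut fingers. The first push went about 2.3° past the line, outside tolerance. Seen from low down, the arrow had looked in line only because of the viewing angle. I pushed it back from the far end in small steps, took the fingers off, and checked from straight above.
- **Locking:** I pushed the lever back in until the force jumped to about 15–18 N at the stop, then backed the arm off.

Last checks:
- **Arrow:** it sits about 0.5–0.9° short of the 45 line (about 0.01 rad; allowed 0.03). The measurements disagree by a few tenths of a degree.
- **Lever:** the knob is within about 1 mm of where it started, so the lever angle is about 0.
- **Arm:** it hung clear above the table with about 1 N on the force sensor, which is noise level.
- **Loose tools:** the arm was not seen touching any in the pictures, but I did not measure their positions again at the end.

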